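Hang the microscope head on the spring-balanced arm

ROBOT

A 6-joint arm with a two-finger parallel gripper is mounted at the origin on the work surface. World frame = base frame: x ahead of the robot, y to its left, z up, the work surface at z = 0. Lengths are in m, angles in rad, forces in N, time in s.
With the tool pointing down it reaches from about 0.4 to 0.925 m from the base axis. Payload 3.4 kg.
Tool frame: the origin (TCP) lies on the centre line of the jaws, within the pads' length; the fingertips stand r.tip_extent ahead of it and the grasp point (between the pads) lies 5 mm behind it (r.tip_extent is the distance from the TCP to the fingertips, in m); x points along the fingers, y is the direction in which the jaws open and shut, and the axes are right-handed (so a half turn about x gives the same grasp; the last joint's range is limited). The gripper opens to 85 mm and grips with 20 to 120 N. Pads are 22 mm wide; open, the fingers measure 114 mm over their backs; the gripper's body (76 mm by 85 mm) begins 54 mm behind the grasp point. The pads swing forward as they close: fully open they stand 13 mm farther back than shut.
Start: joints at [1.208, 0.307, 1.506, -0, 1.328, -0.073], TCP at [0.164, 0.551, 0.245] pointing down, gripper open.
Joint ranges: [-3.12, 3.12], [-1.05, 2.28], [0.14, 2.33], [-1.42, 4.57], [0.1, 2.73], [-2.68, 2.68]. Speed limits (rad/s): [2.57, 2.57, 3.14, 3.14, 3.14, 3.14].

INTERFACE

Orientations are given as a rotation vector (axis times angle).
In Python, from rig import status, optics, job, regions_of, r gives the robot as it stands.
- The arm moves only by the shell command python3 -m inch 'ROWS' [FORCE]. ROWS is JSON, a list of rows, each an object with "gripper": the opening, from 0 (shut) to 1 (fully open); "travel": the shift along the tool's x, y, z each as a share of 250 mm, from -1 to 1, a list of three; "turn": the turn, a rotation vector about the tool's x, y, z each as a share of 0.5 rad, from -1 to 1, a list of three. A call has 1 to 12 rows; each row is the pose to reach, as a shift and turn from the pose commanded when the call began, along the tool's axes at that moment; what a row does not reach only later rows make up. A row lasts 1/12 s, in which the tool goes at most 41.7 mm and 7.16 degrees, less where a joint would pass 70% of its speed; a pose out of reach is approached as far as the arm can. A call with a number of a shift or a turn outside -1 to 1 is refused whole. A call with a gripper value outside its range is refused whole. The fingers move at their own pace and stop on an object; FORCE is the grip in N (left out, the last holds). Time passes only in rows, so rows that repeat a pose let the fingers close. It gives the time, the measured TCP pose, the force and the opening at its end, in the units of the state.
- status.sense(): the state, without advancing time (a new reading comes with each control period).
- optics.read_camera(name): name is "scene" or "top"; returns a dict with "image" (480x640x3 uint8, red, green, blue), "fx", "fy", "cx", "cy" (pixels), "rvec" (rotation vector, rad) and "tvec" (3), from world to camera coordinates, as OpenCV has them. Camera axes: x right, y down, z forward; pixel columns grow to the right and rows downward; lengths in m; the calibration is good to about 2 mm. A picture is of the moment at which its call begins. There is no depth.
- job.sign_off(): hands the job in, once; it reports no verdict.
Trained networks look in the newest picture that a camera, given by its name, has taken for a name from the list of things; names that differ only in an ending like _2 or _b are one class to them, and where a whole thing is asked for, a point or a joint stands for the part that bears it (a point fixed in the world has none). Each returns a list of dicts, best first, with "conf" (0 to 1); they miss things now and then, are a little off and sometimes report something else, mostly with a low value. They report only what shows in the picture. A call takes as long as a camera call. They do not tell look-alikes from the thing itself.
- regions_of(target, camera): "region" (480x640 bool, what is visible of it) and "at" ([row, column] in pixels, amid what is visible of it).
The state is a dict: "t": time; "qpos": joint angles; "joint_velocities": joint speeds; "effort": joint torques, N m; "tool_pos": TCP position; "tcp_rot": TCP orientation; "wrist_force": force on the tool from outside, world axes, zero at the start; "moment": the same for the moment, N m; "opening": opening from 0.0 (shut) to 1.0 (fully open).
Only numpy, scipy, OpenCV 4.12 (cv2) and the standard library are available. Lean on these libraries where they do the work, as an engineer would, in place of code of your own. Each camera call takes 0.05 s, during which the arm holds its last target.

TASK

Pick up the blue-banded microscope head by its grip tab and hang it by its eye in the brass groove of the spool on the spring-balanced arm, leaving the orange-banded head and everything else on the bench as they are. The arm sinks under the weight: keep hold and go down with it gently, never forcing it to its bottom stop, until the arm carries the whole weight and is still, and only then let go, so that the arm neither drops nor springs up.

Things in the scene. Friction and masses are not known exactly. Their poses are not given: they have to be found in the camera images.
- head_blue: Loose microscope head with BLUE bands, 185 mm tall, upright, 0.25 to 0.85 kg (hidden). Origin: centre of underside, z up. White housing 70 (x) x 56 (y) x 62 mm high, a black eyepiece at each y end (78 mm over both). Above it an aluminium eye, then the grip tab, 30 (x) x 14 (y) mm, z = 138 to 185 mm. A half turn about z makes no difference.
- blue_eye (a point): On head_blue, 119.5 mm above its origin: where the spool's axis lies when the head hangs fully home. The eye is a frame 10 mm thick along y, open along y: 44 mm wide in x, from z = 62 mm (housing top) up to an inverted-V roof (35 deg slopes) with its apex at z = 128 mm, 8.5 mm above this point. Axes as head_blue.
- blue_grip (a point): Middle of the gripping part of the blue head's tab, 165 mm above its origin. The tab can be pinched across its 14 mm (y) or its 30 mm (x).
- head_orange: A head of the same shape with ORANGE bands, to be left standing; it and the blue one may have changed places. Origin at the centre of its underside.
- spool (a point): Middle of the spool's brass groove, on its axis. The spool sticks out level along this point's y axis from the free end of the white arm (24 wide, 22 mm high); the pivot lies 240 mm off along its x axis. Groove 14 mm diameter, 16 mm long, centre 45 mm from the arm's middle plane; dark flanks rise over 5 mm to flanges 28 mm in diameter, 3 mm thick; outer end free, 16 mm from the groove's centre.
- balance_arm (a joint): Angle of the spring arm, rad: 0 level, growing as the spool sinks; about -0.27 empty. Pivot 190 mm above the bench, in a fork (top 215 mm) on a post; the spool moves on a 240 mm circle about it, stiff lengthwise. Spring 4.2 N m/rad (some 73 N/m at the spool), lightly damped: sinks 30 to 120 mm under the head, by its mass. Bottom stop 0.28. Too abrupt: over 0.3 rad/s.
- dish: Steel instrument dish, 200 x 120 x 30 mm, bystander holding the tweezers; origin under its centre.
- tweezers: Steel tweezers 116 mm long lying in the dish, bystander; origin at the middle of the underside.
- saline: Clear bottle with blue cap, 60 mm diameter, 150 mm tall, bystander; origin under its centre.
- drops: Small white dropper bottle with orange cap, 32 mm diameter, 60 mm tall, bystander; origin under its centre.
- galley: Small steel bowl, 70 mm diameter, 45 mm tall, bystander; origin under its centre.
- lens_case: Grey lens case 100 x 70 x 30 mm, bystander; origin under its centre.
Not all that is in view belongs to the job. What is shaped like the head_blue but purple is not meant.

How it is judged:
On the way, in this order (a step that is already met when the one before it is completed fails the run):
1. the blue head is held clear of the bench, not yet on the arm (height (world z) of head_blue above 0.03 m and contact force between head_blue and the fingers above 1 N and contact force between head_blue and balance_arm below 0.05 N), for 0.2 s.
2. still held, the blue head is home in the groove, the arm bears it and has sunk and come to rest (distance between blue_eye and spool below 0.008 m and contact force between head_blue and the fingers above 0.5 N and contact force between head_blue and balance_arm above 1.5 N and value of joint balance_arm above -0.19 rad and velocity of joint balance_arm between -0.04 and 0.04 rad/s), for 0.2 s.
At the end, for the whole second after the job is handed in: The blue head hangs freely by its eye in the groove of the spool (eye within 8 mm of the groove's centre), upright within 0.2 rad, released and at rest (under 0.05 m/s, arm under 0.12 rad/s); the orange head still stands within 20 mm of its place (distance between blue_eye and spool below 0.008 m and angle between head_blue's own z axis and vertical below 0.2 rad and contact force between head_blue and balance_arm above 1.5 N and contact force between head_blue and the fingers below 0.05 N and linear speed of head_blue below 0.05 m/s and velocity of joint balance_arm between -0.12 and 0.12 rad/s and distance of head_orange from where it was at the start of the episode below 0.02 m and angle between head_orange's own z axis and vertical below 0.1 rad); the robot touches nothing.
It fails at once if the arm drops, is knocked or springs up: it turns faster than 0.3 rad/s (velocity of joint balance_arm above 0.3 rad/s or velocity of joint balance_arm below -0.3 rad/s).
It fails at once if the arm is forced down to its bottom stop (beyond 0.27 rad) (value of joint balance_arm above 0.27 rad).
It fails at once if the head is jammed against the arm with more than 20 N (contact force between head_blue and balance_arm above 20 N).
It fails at once if the orange head or another bystander is moved more than 30 mm (distance of any of head_orange, dish, tweezers, saline, drops, galley, lens_case from where it was at the start of the episode above 0.03 m).
It also fails if it takes over 61 s, if anything falls off the work surface, if the arm or the gripper's body presses on something with over 40 N, if the wrist force passes 120 N, or if a joint passes its speed limit or range.

## Working session

There is one attempt and no reset: what is moved stays moved. The work goes in short steps, Python scripts to look and compute and a shell command to move; the robot and the scene stay as the last step left them, time stands still between calls to the robot, and variables do not carry over. Pictures are saved under pics/ and viewed, and the job is handed in when it is done.

```bash
ls; mkdir -p pics; python3 - <<'E'
from rig import status, optics, r
import cv2,numpy as np
print(r.tip_extent)
for n in("scene","top"):
    c=optics.read_camera(n); cv2.imwrite(f"pics/{n}0.png",c["image"][:,:,::-1])
    R=cv2.Rodrigues(np.array(c["rvec"],float))[0]; print(n,c["fx"],c["cx"],c["cy"],(-R.T@np.array(c["tvec"])).round(3),R.round(2).tolist())
s=status.sense(); print({k:np.round(v,3).tolist() for k,v in s.items()})
E
```

```text
pics
0.014
scene 451.7544843355258 318.0397615153453 237.90196338103274 [ 1.04  -0.585  0.811] [[0.77, 0.63, 0.0], [0.42, -0.51, -0.76], [-0.48, 0.59, -0.66]]
top 570.467361982084 316.6221416706033 246.27361484979153 [0.341 0.022 1.227] [[-0.02, -1.0, -0.01], [-0.98, 0.02, -0.18], [0.18, 0.0, -0.98]]
{'t': 0.1, 'qpos': [1.209, 0.307, 1.508, 0.0, 1.328, -0.074], 'joint_velocities': [0.0, -0.001, -0.004, 0.003, -0.0, 0.001], 'effort': [-0.0, -45.853, -25.261, -0.0, 0.006, 0.0], 'tool_pos': [0.164, 0.551, 0.244], 'tcp_rot': [0.225, 1.559, -0.228], 'wrist_force': [0.079, -0.629, -0.042], 'moment': [0.018, -0.007, -0.044], 'opening': 1.003}
```

View pics/scene0.png

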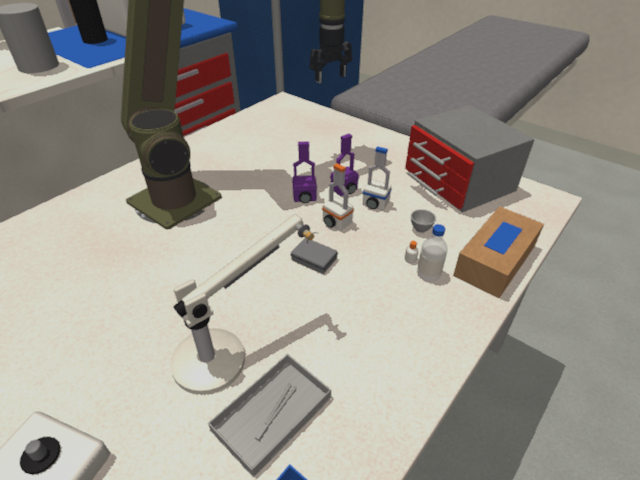

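View pics/top0.png

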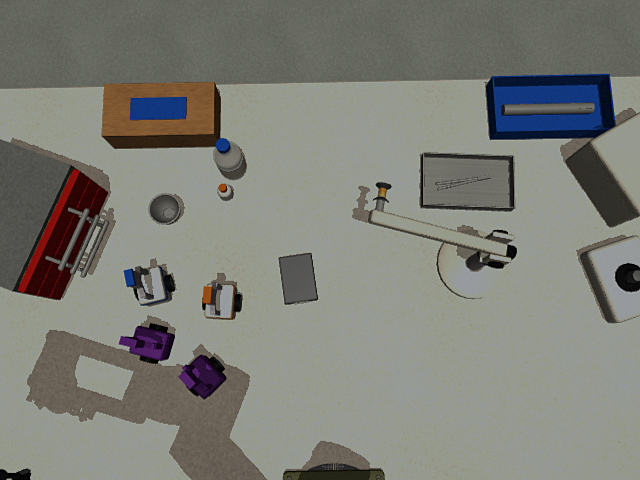

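```bash
cat > h.py <<'E'
import numpy as np,cv2
from rig import status, optics, regions_of
C={}
def cam(n):
    C[n]=optics.read_camera(n); return C[n]
def P(n):
    c=C[n]; R=cv2.Rodrigues(np.array(c["rvec"],float))[0]; return R,np.array(c["tvec"],float).ravel(),c
def proj(n,X):
    R,t,c=P(n); p=np.atleast_2d(X)@R.T+t; return np.c_[c["fx"]*p[:,0]/p[:,2]+c["cx"],c["fy"]*p[:,1]/p[:,2]+c["cy"]]
def ray(n,uv):
    R,t,c=P(n); d=np.array([(uv[0]-c["cx"])/c["fx"],(uv[1]-c["cy"])/c["fy"],1]); d=R.T@d; return -R.T@t,d/np.linalg.norm(d)
def tri(a,ua,b,ub):
    o1,d1=ray(a,ua);o2,d2=ray(b,ub)
    s=np.linalg.lstsq(np.c_[d1,-d2],o2-o1,rcond=None)[0]
    p,q=o1+s[0]*d1,o2+s[1]*d2; return (p+q)/2,np.linalg.norm(p-q)
def onz(n,uv,z):
    o,d=ray(n,uv); return o+d*(z-o[2])/d[2]
def crop(n,x0,y0,x1,y1,k,f):
    im=C[n]["image"][y0:y1,x0:x1,::-1]; cv2.imwrite(f,cv2.resize(im,None,fx=k,fy=k,interpolation=cv2.INTER_CUBIC))
E
python3 - <<'E'
from h import *
for n in("scene","top"):
    cam(n)
    for t in("head_blue","blue_grip","blue_eye","head_orange","spool","balance_arm","drops","galley","lens_case","saline"):
        print(n,t,[(round(d["conf"],2),np.round(d["at"][::-1]).tolist(),int(d["region"].sum())) for d in regions_of(t,n)[:5]])
crop("scene",260,120,420,240,5,"pics/s_heads.png")
crop("top",100,240,260,360,5,"pics/t_heads.png")
crop("scene",170,200,330,320,5,"pics/s_arm.png")
crop("top",350,150,530,285,4,"pics/t_arm.png")
E
```

```text
scene head_blue [(0.85, [380.0, 187.0], 986), (0.82, [349.0, 168.0], 790), (0.8, [304.0, 180.0], 885)]
scene blue_grip [(0.94, [304.0, 178.0], 875), (0.73, [348.0, 173.0], 766), (0.72, [376.0, 185.0], 1119)]
scene blue_eye [(0.74, [305.0, 184.0], 1033), (0.64, [378.0, 180.0], 1091), (0.56, [346.0, 168.0], 755)]
scene head_orange [(0.85, [339.0, 206.0], 1183)]
scene spool [(0.71, [253.0, 257.0], 2505)]
scene balance_arm [(0.6, [249.0, 259.0], 2528)]
scene drops [(0.62, [413.0, 254.0], 232)]
scene galley [(0.74, [422.0, 221.0], 451)]
scene lens_case [(0.79, [311.0, 258.0], 1005), (0.6, [378.0, 183.0], 1197)]
scene saline [(0.66, [437.0, 254.0], 1218)]
top head_blue [(0.8, [147.0, 340.0], 1399), (0.65, [150.0, 282.0], 1523), (0.63, [468.0, 183.0], 5159), (0.59, [204.0, 376.0], 1270)]
top blue_grip [(0.96, [201.0, 376.0], 1344), (0.92, [152.0, 346.0], 1419), (0.71, [151.0, 286.0], 1526), (0.37, [221.0, 300.0], 1186)]
top blue_eye [(0.98, [146.0, 286.0], 1574), (0.78, [152.0, 344.0], 1385), (0.66, [200.0, 375.0], 1394)]
top head_orange [(0.66, [221.0, 300.0], 1246)]
top spool [(0.92, [429.0, 232.0], 2481)]
top balance_arm [(0.66, [430.0, 235.0], 2438)]
top drops [(0.54, [164.0, 206.0], 836), (0.45, [226.0, 189.0], 215), (0.29, [431.0, 234.0], 2413)]
top galley [(0.9, [163.0, 207.0], 805)]
top lens_case [(0.96, [299.0, 277.0], 1596)]
top saline [(0.89, [229.0, 155.0], 998)]
```

View pics/s_heads.png

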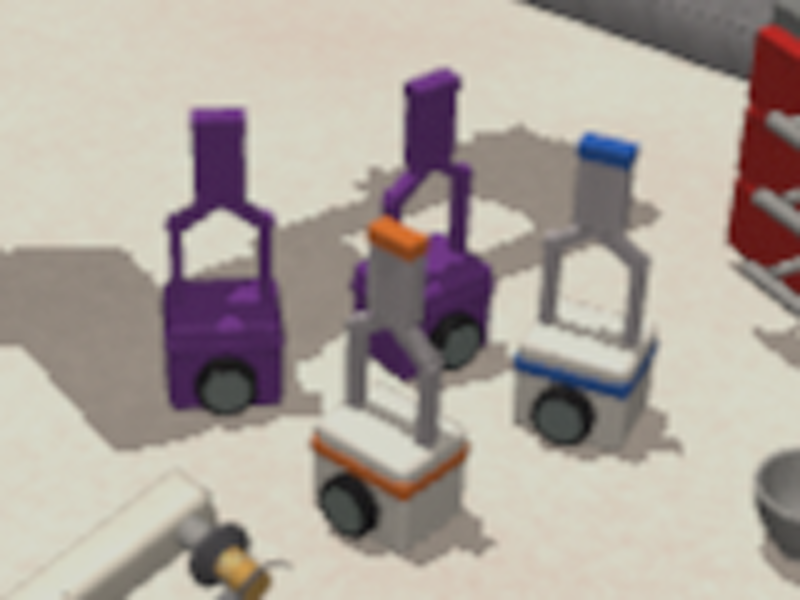

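View pics/t_heads.png

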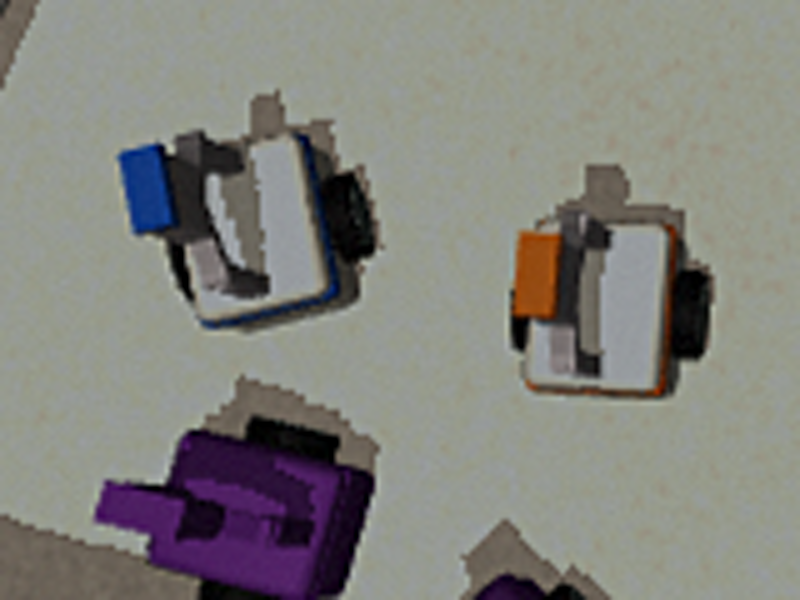

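View pics/s_arm.png

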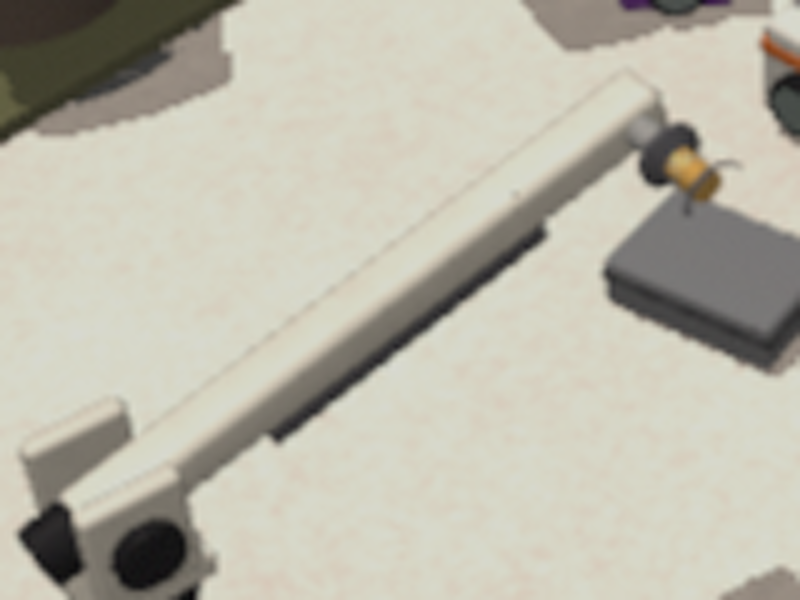

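View pics/t_arm.png

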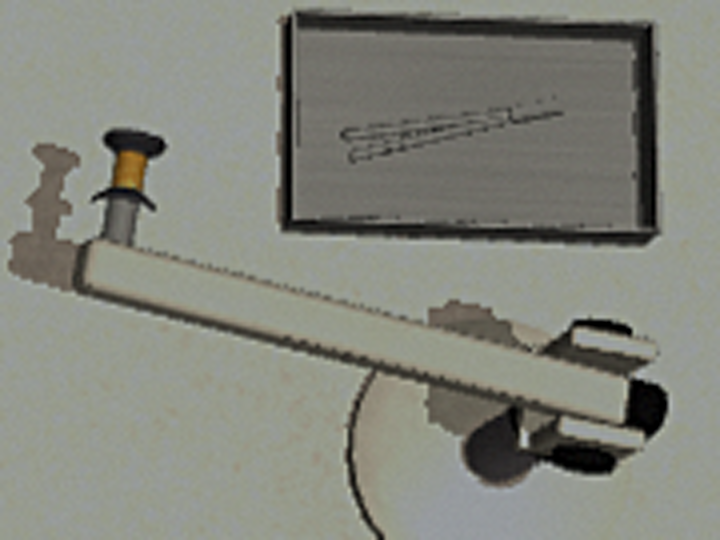

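```bash
cat > fit.py <<'E'
from h import *
def box(x,y,z0,z1): return np.array([[sx*x/2,sy*y/2,z] for z in(z0,z1) for sx in(-1,1) for sy in(-1,1)])
def silh(n,pose):  # pose x,y,yaw
    x,y,a=pose; R=np.array([[np.cos(a),-np.sin(a),0],[np.sin(a),np.cos(a),0],[0,0,1]])
    m=np.zeros((480*4,640*4),np.uint8)
    def part(p):
        uv=proj(n,p@R.T+[x,y,0]); h=cv2.convexHull(((uv+.5)*4).astype(np.float32)).astype(np.int32); cv2.fillConvexPoly(m,h,1)
    return part,m,R
E
python3 - <<'E'
from h import *
from scipy import ndimage
for n in("scene","top"):
    c=cam(n); im=c["image"].astype(int); r,g,b=im[...,0],im[...,1],im[...,2]
    m=(b>r+50)&(b>g+30)
    l,k=ndimage.label(m)
    for i in range(1,k+1):
        ys,xs=np.where(l==i)
        if len(ys)>8 and ((n=="scene" and 340<xs.mean()<400 and ys.mean()<230) or(n=="top" and 100<xs.mean()<180 and 250<ys.mean()<320)): print(n,len(ys),xs.mean().round(2),ys.mean().round(2),xs.min(),xs.max(),ys.min(),ys.max())
crop("scene",355,140,405,215,8,"pics/b1.png");crop("top",115,260,180,310,12,"pics/b2.png")
crop("top",365,170,405,225,10,"pics/sp2.png");crop("scene",285,210,335,250,15,"pics/sp1.png")
E
```

```text
scene 50 380.92 149.58 376 386 147 152
scene 41 374.41 195.41 363 385 192 198
top 137 128.76 277.25 124 134 269 286
```

View pics/b1.png

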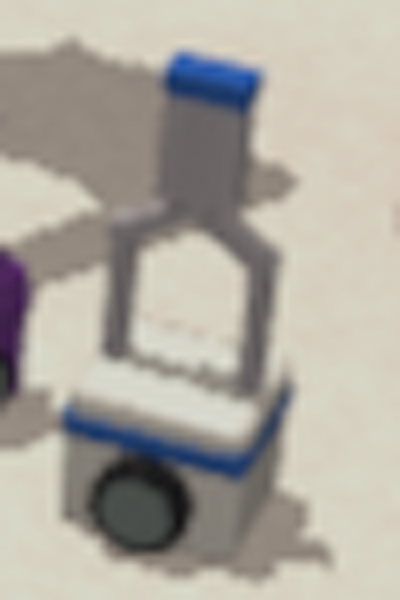

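View pics/b2.png

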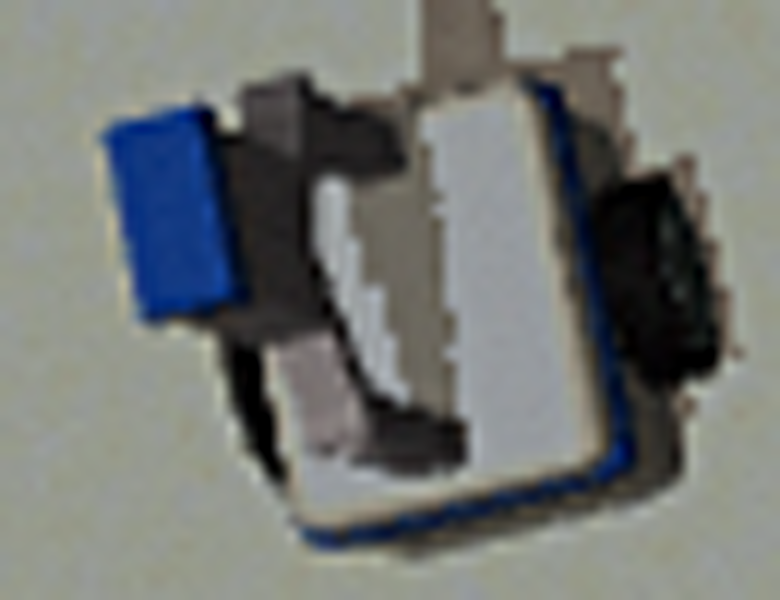

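View pics/sp1.png

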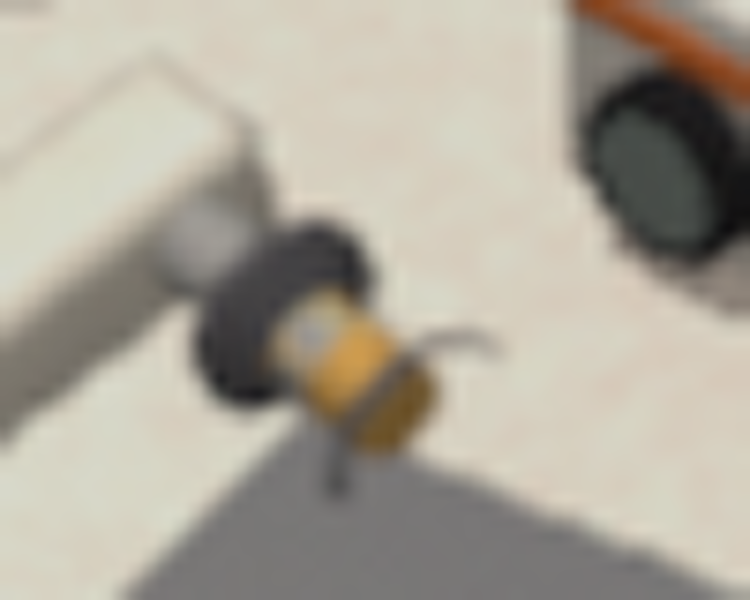

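View pics/sp2.png

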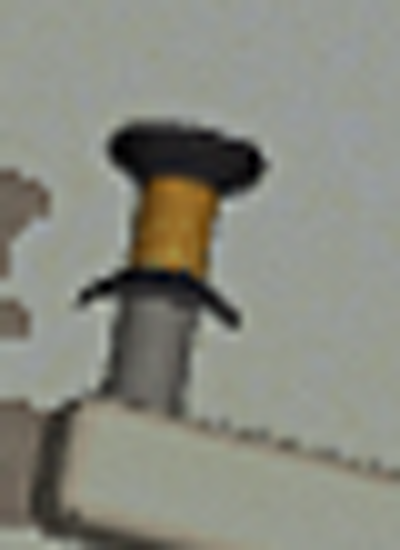

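```bash
cat > sp.py <<'E'
from h import *
def spoolpts(c,a,th=-0.27):
    # c groove centre; a yaw of spool y axis (horizontal outward)
    y=np.array([np.cos(a),np.sin(a),0]); 
    u=np.array([-np.sin(a),np.cos(a),0]) # horizontal perp
    z=np.array([0,0,1.])
    ph=np.linspace(0,2*np.pi,40)
    circ=lambda s,r:[c+y*s+r*(u*np.cos(p)+z*np.sin(p)) for p in ph]
    return [circ(s,r) for s,r in((-8,7),(8,7),(13,14),(16,14),(-13,14),(-16,14))] if False else [circ(s/1000,r/1000) for s,r in((-8,7),(8,7),(13,14),(16,14),(-13,14),(-16,14))]
def armpts(c,a,th=-0.27,side=1):
    y=np.array([np.cos(a),np.sin(a),0]); u=side*np.array([-np.sin(a),np.cos(a),0]) # u: toward pivot
    m=c-y*0.045
    l=u*np.cos(th)+np.array([0,0,np.sin(th)]) ; n=np.array([0,0,1])*np.cos(th)-u*np.sin(th)
    return m,l,n,y
E
python3 - <<'E'
from sp import *
cam("scene");cam("top")
X,e=tri("scene",(285+350/15,210+380/15),"top",(382.3,192.5)); print("groove",X.round(4),e)
i,_=tri("scene",(285+210/15,210+240/15),"top",(365+15.0,170+40)); print("shaft root-ish",i.round(4),_)
t=[tri("scene",s,"top",p) for s,p in [((380.9,148.5),(128.3,277.2))]]; print("tabtop",t)
E
```

```text
groove [ 0.6138 -0.0922  0.2521] 0.0016975100979708373
shaft root-ish [ 0.5826 -0.0856  0.2543] 0.004691197948854525
tabtop [(array([0.48002923, 0.37348161, 0.18484977]), np.float64(0.0004777617024628418))]
```

```bash
python3 - <<'E'
from sp import *
from fit import *
from scipy.optimize import least_squares
cam("scene");cam("top")
b1=onz("top",(350+600/4,150+330/4),.19);b2=onz("top",(350+580/4,150+460/4),.19)
print("bolts",b1.round(3),b2.round(3))
# arm fit keypoints: top-surface corners at free end & long edges (top view), free end corners in scene
# unknown c(3), a ; th; side
def res(p,full=False):
    c=p[:3];a=p[3];th=p[4]; m,l,n,y=armpts(c,a,th,SIDE); r=[]
    top=lambda s,w: m+l*s+n*.011+y*w*.012
    def line(nm,w,pts):
        q=proj(nm,np.array([top(0.,w),top(.2,w)])); d=q[1]-q[0]; nn=np.array([-d[1],d[0]])/np.hypot(*d)
        return [(np.array(t)-q[0])@nn for t in pts]
    r+=line("top",1,[(350+200/4,150+258/4),(350+400/4,150+313/4)])
    r+=line("top",-1,[(350+200/4,150+325/4),(350+400/4,150+377/4)])
    r+=list((proj("scene",c)[0]-(285+350/15,210+380/15)))
    r+=list((proj("top",c)[0]-(382.3,192.5)))
    th_z=(.19-.24*np.sin(th)); r.append((c[2]-th_z)*300)
    return np.array(r)
for SIDE in(1,-1):
    s=least_squares(res,[.614,-.092,.252,(-.2),-.27]); print(SIDE,s.x.round(4),s.cost,s.fun.round(2))
    if SIDE==-1: np.save("spool.npy",s.x)
x=np.load("spool.npy"); c=x[:3]
m,l,n,y=armpts(c,x[3],x[4],-1); print("pivot",(m+l*.24).round(3))
for nm,f,k,o in(("scene","pics/o1.png",15,(285,210,335,250)),("top","pics/o2.png",10,(365,170,405,225))):
    im=C[nm]["image"][o[1]:o[3],o[0]:o[2],::-1]; im=cv2.resize(im,None,fx=k,fy=k,interpolation=cv2.INTER_CUBIC)
    for j,cc in enumerate(spoolpts(c,x[3])):
        uv=((proj(nm,np.array(cc))-o[:2]+.5)*k).astype(int); cv2.polylines(im,[uv],True,[(0,0,255),(0,0,255),(0,255,0),(0,255,0),(255,0,0),(255,0,0)][j],1)
    for w in(-1,1):
        uv=((proj(nm,np.array([m+l*s+n*.011+y*w*.012 for s in(-.012,.2)]))-o[:2]+.5)*k).astype(int); cv2.line(im,tuple(map(int,uv[0])),tuple(map(int,uv[1])),(255,0,255),1)
    cv2.imwrite(f,im)
E
```

```text
bolts [ 0.55  -0.315  0.19 ] [ 0.489 -0.301  0.19 ]
1 [ 0.6128 -0.0917  0.2514 -0.3769 -0.2591] 3.0485866240898574 [ 0.54  0.97 -1.93 -0.39 -0.67 -0.   -0.65  0.33 -0.02]
-1 [ 0.6128 -0.0917  0.2514 -0.2413 -0.2577] 4.4080818350213 [-0.7  -1.48  2.1   0.86 -0.67  0.03 -0.64  0.34  0.06]
pivot [ 0.514 -0.306  0.19 ]
```

View pics/o1.png

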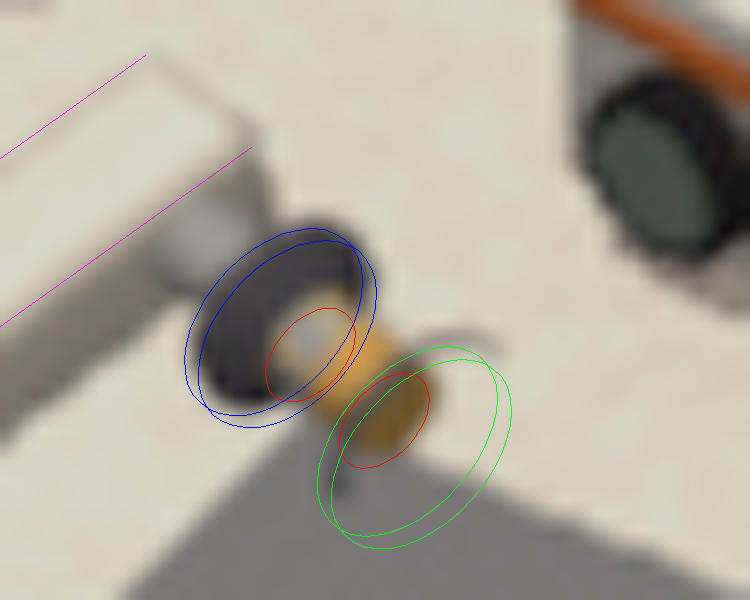

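View pics/o2.png

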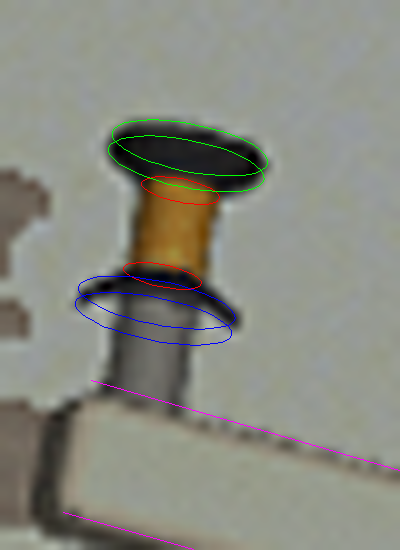

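```bash
python3 - <<'E'
from h import *
from scipy.optimize import least_squares
cam("scene");cam("top")
g=lambda x,y:onz("top",(115+x/12-.5,260+y/12-.5),.185)
q=[g(*p) for p in((102,135),(207,105),(245,300),(148,322))]
for i in range(4):
    d=q[(i+1)%4]-q[i]; print(np.hypot(*d[:2]).round(4),np.degrees(np.arctan2(d[1],d[0])).round(1))
# fit x,y,yaw: keypoints top view + scene view
K=[("top",(115+102/12-.5,260+135/12-.5),(1,1,.185)),("top",(115+148/12-.5,260+322/12-.5),(-1,1,.185))]
def res(p):
    x,y,a=p; R=np.array([[np.cos(a),-np.sin(a)],[np.sin(a),np.cos(a)]]); r=[]
    pt=lambda hx,hy,z:np.r_[R@[hx,hy]+[x,y],z]
    for n,uv,h in [
     ("top",(115+102/12-.5,260+135/12-.5),(.015,.007,.185)),("top",(115+148/12-.5,260+322/12-.5),(-.015,.007,.185)),
     ("top",(115+207/12-.5,260+105/12-.5),(.015,-.007,.185)),("top",(115+245/12-.5,260+300/12-.5),(-.015,-.007,.185)),
     ("scene",(355+175/8-.5,140+52/8-.5),(-.015,.007,.185)),("scene",(355+262/8-.5,140+70/8-.5),(.015,.007,.185)),
     ("scene",(355+250/8-.5,140+82/8-.5),(.015,-.007,.185)),("scene",(355+166/8-.5,140+65/8-.5),(-.015,-.007,.185)),
     ]: r+=list(proj(n,pt(*h))[0]-uv)
    return np.array(r)
s=least_squares(res,[.48,.3735,.2]); print(s.x.round(4),np.degrees(s.x[2]),s.cost,s.fun.round(1))
np.save("head.npy",s.x)
x,y,a=s.x;R=np.array([[np.cos(a),-np.sin(a)],[np.sin(a),np.cos(a)]])
from fit import box
for n,o,k,f in(("scene",(355,140,405,215),8,"pics/h1.png"),("top",(115,260,180,310),12,"pics/h2.png")):
    im=cv2.resize(C[n]["image"][o[1]:o[3],o[0]:o[2],::-1],None,fx=k,fy=k,interpolation=cv2.INTER_CUBIC)
    for b in(box(.07,.056,0,.062),box(.03,.014,.138,.185)):
        w=b.copy();w[:,:2]=b[:,:2]@R.T+[x,y]; uv=((proj(n,w)-o[:2]+.5)*k).astype(int)
        for i,j in((0,1),(1,3),(3,2),(2,0),(4,5),(5,7),(7,6),(6,4),(0,4),(1,5),(2,6),(3,7)): cv2.line(im,tuple(map(int,uv[i])),tuple(map(int,uv[j])),(0,0,255),1)
    cv2.imwrite(f,im)
st=status.sense(); Rt=cv2.Rodrigues(np.array(st["tcp_rot"]))[0]; print(Rt.round(3))
E
```

```text
0.0166 -74.8
0.0311 -166.9
0.0151 101.9
0.0302 15.9
[0.4798 0.3725 0.2574] 14.749373984680407 3.212501256029938 [ 0.3 -0.3 -0.1 -0.3 -1.1  0.2 -0.7 -0.5 -0.2  0.3 -0.7  0.3 -0.8  1.2
 -0.7  1. ]
[[ 0.     0.285  0.959]
 [ 0.     0.959 -0.285]
 [-1.     0.     0.   ]]
```

View pics/h1.png

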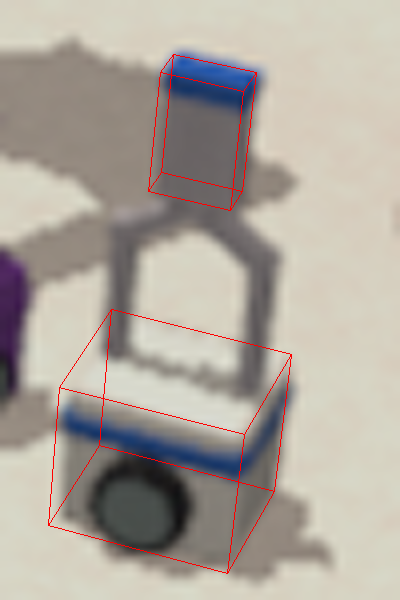

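View pics/h2.png

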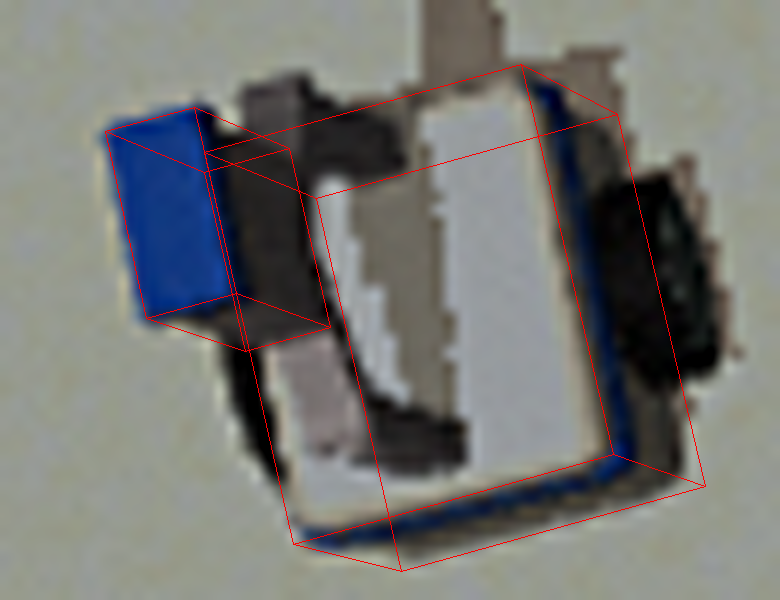

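```bash
cat > go.py <<'E'
import sys
from h import *
# usage go.py x y z yaw_of_tool_y : prints share needed
def rel(T,yaw):
    s=status.sense(); p=np.array(s["tool_pos"]); R=cv2.Rodrigues(np.array(s["tcp_rot"]))[0]
    d=R.T@(np.array(T)-p)
    y=np.array([np.cos(yaw),np.sin(yaw),0]); x=np.array([0,0,-1.]); G=np.c_[x,y,np.cross(x,y)]
    rv=cv2.Rodrigues(R.T@G)[0].ravel()
    print("t",round(s["t"],2),"tcp",p.round(4),"yaw",np.arctan2(R[1,1],R[0,1]).round(4),"op",round(s["opening"],3),"F",np.round(s["wrist_force"],2),"M",np.round(s["moment"],2),"q",np.round(s["qpos"],2))
    print("travel share",(d/.25).round(3),"turn share",(rv/.5).round(3))
if __name__=="__main__": a=list(map(float,sys.argv[1:])); rel(a[:3],a[3])
E
python3 -m inch '[{"gripper":1,"travel":[0,-0.03,0.14],"turn":[-0.1,0,0]},{"gripper":1,"travel":[0,-0.06,0.28],"turn":[-0.2,0,0]},{"gripper":1,"travel":[0,-0.1,0.42],"turn":[-0.3,0,0]},{"gripper":1,"travel":[0,-0.13,0.56],"turn":[-0.42,0,0]},{"gripper":1,"travel":[0,-0.16,0.7],"turn":[-0.54,0,0]},{"gripper":1,"travel":[0,-0.16,0.7],"turn":[-0.54,0,0]}]' 40; python3 go.py .4798 .3725 .24 1.82
```

```text
t: 2.1
tool_pos: [0.3256, 0.4603, 0.2454]
tcp_rot: [0.016, 1.567, -0.018]
wrist_force: [-0.6, 0.2, -0.4]
opening: 0.997
t 2.1 tcp [0.3256 0.4603 0.2454] yaw 1.5495 op 0.997 F [-0.59  0.21 -0.37] M [-0.04  0.02 -0.07] q [ 0.88  0.29  1.53 -0.    1.32 -0.67]
travel share [ 0.025 -0.338  0.624] turn share [-0.541  0.008  0.004]
```

```bash

python3 -m inch '[{"gripper":1,"travel":[0,-0.07,0.13],"turn":[-0.1,0,0]},{"gripper":1,"travel":[0,-0.14,0.26],"turn":[-0.2,0,0]},{"gripper":1,"travel":[0,-0.2,0.38],"turn":[-0.3,0,0]},{"gripper":1,"travel":[0,-0.27,0.5],"turn":[-0.42,0,0]},{"gripper":1,"travel":[0.02,-0.338,0.624],"turn":[-0.54,0,0]},{"gripper":1,"travel":[0.02,-0.338,0.624],"turn":[-0.54,0,0]},{"gripper":1,"travel":[0.02,-0.338,0.624],"turn":[-0.54,0,0]}]' 40; python3 go.py .4798 .3725 .16 1.82; python3 - <<'E'
from h import *
cam("scene");cam("top"); crop("scene",300,60,460,220,4,"pics/p1.png");crop("top",80,230,240,350,5,"pics/p2.png")
E
```

```text
t: 2.68
tool_pos: [0.4758, 0.3746, 0.2397]
tcp_rot: [-0.194, 1.563, 0.194]
wrist_force: [0.1, 0.5, -0.4]
opening: 1.0
t 2.68 tcp [0.4758 0.3746 0.2397] yaw 1.8178 op 1.0 F [ 0.13  0.51 -0.4 ] M [ 0.1  -0.01  0.01] q [ 0.6   0.35  1.45  0.    1.34 -1.22]
travel share [ 0.319 -0.012  0.014] turn share [-0.004 -0.002  0.   ]
```

View pics/p1.png

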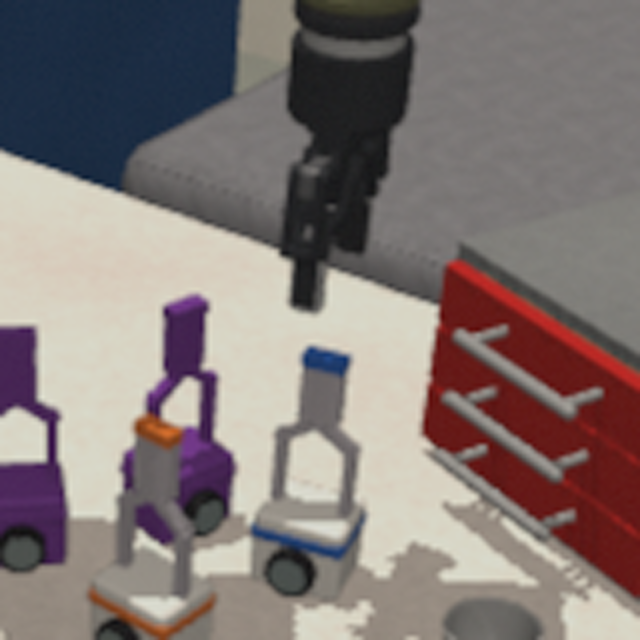

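View pics/p2.png

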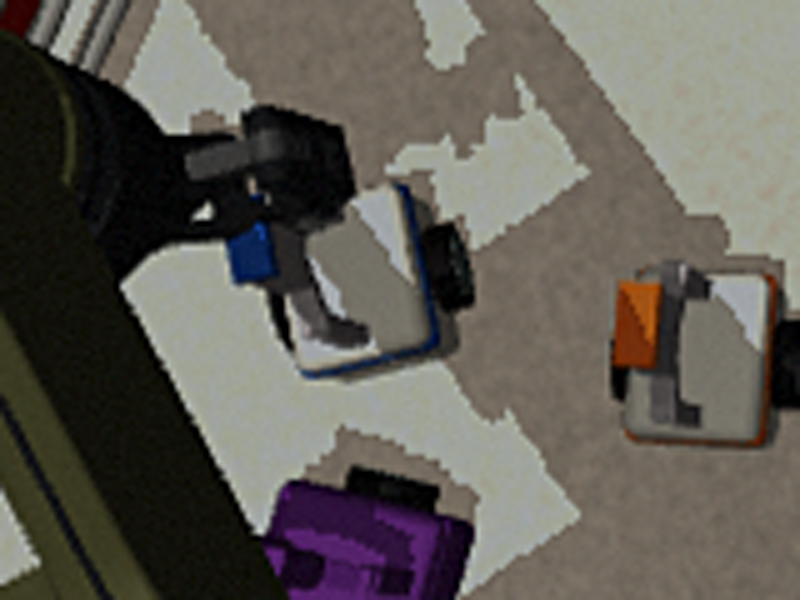

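```bash

python3 -m inch '[{"gripper":1,"travel":[0.06,-0.01,0.01],"turn":[0,0,0]},{"gripper":1,"travel":[0.12,-0.01,0.01],"turn":[0,0,0]},{"gripper":1,"travel":[0.18,-0.01,0.01],"turn":[0,0,0]},{"gripper":1,"travel":[0.24,-0.01,0.01],"turn":[0,0,0]},{"gripper":1,"travel":[0.29,-0.01,0.01],"turn":[0,0,0]},{"gripper":1,"travel":[0.315,-0.01,0.01],"turn":[0,0,0]},{"gripper":1,"travel":[0.315,-0.01,0.01],"turn":[0,0,0]},{"gripper":1,"travel":[0.315,-0.01,0.01],"turn":[0,0,0]}]' 40; python3 go.py .4798 .3725 .16 1.82; python3 - <<'E'
from h import *
cam("scene");cam("top"); crop("scene",340,110,420,190,8,"pics/p3.png")
E
```

```text
t: 3.45
tool_pos: [0.4767, 0.3746, 0.1618]
tcp_rot: [-0.198, 1.562, 0.198]
wrist_force: [0.2, -0.5, -0.0]
opening: 1.003
t 3.45 tcp [0.4767 0.3746 0.1618] yaw 1.8232 op 1.003 F [ 0.17 -0.47 -0.02] M [-0.02  0.05 -0.03] q [ 0.6   0.42  1.55  0.    1.17 -1.23]
travel share [ 0.007 -0.011  0.01 ] turn share [ 0.006 -0.001 -0.   ]
```

View pics/p3.png

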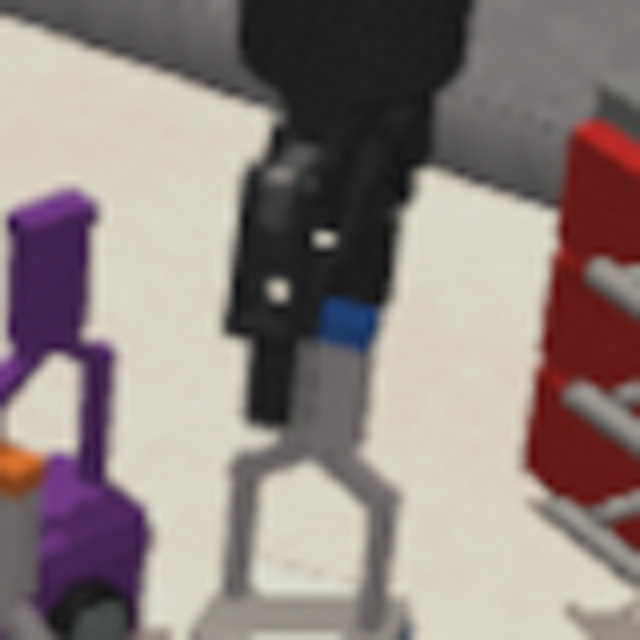

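```bash

python3 -m inch '[{"gripper":0.6,"travel":[0.005,-0.011,0.011],"turn":[0,0,0]},{"gripper":0.4,"travel":[0.005,-0.011,0.011],"turn":[0,0,0]},{"gripper":0.3,"travel":[0.005,-0.011,0.011],"turn":[0,0,0]},{"gripper":0.2,"travel":[0.005,-0.011,0.011],"turn":[0,0,0]},{"gripper":0.1,"travel":[0.005,-0.011,0.011],"turn":[0,0,0]},{"gripper":0,"travel":[0.005,-0.011,0.011],"turn":[0,0,0]},{"gripper":0,"travel":[0.005,-0.011,0.011],"turn":[0,0,0]},{"gripper":0,"travel":[0.005,-0.011,0.011],"turn":[0,0,0]},{"gripper":0,"travel":[0.005,-0.011,0.011],"turn":[0,0,0]},{"gripper":0,"travel":[0.005,-0.011,0.011],"turn":[0,0,0]}]' 40; python3 go.py .4798 .3725 .36 1.82
```

```text
t: 4.38
tool_pos: [0.4808, 0.3718, 0.1604]
tcp_rot: [-0.197, 1.562, 0.197]
wrist_force: [-2.3, 0.6, 1.6]
opening: 0.156
t 4.38 tcp [0.4808 0.3718 0.1604] yaw 1.822 op 0.156 F [-2.3   0.64  1.55] M [-0.01  0.14 -0.02] q [ 0.59  0.42  1.55  0.    1.17 -1.23]
travel share [-0.798  0.004 -0.003] turn share [ 0.004 -0.    -0.   ]
```

```bash

python3 -m inch '[{"gripper":0,"travel":[-0.03,0,0],"turn":[0,0,0]},{"gripper":0,"travel":[-0.08,0,0],"turn":[0,0,0]},{"gripper":0,"travel":[-0.15,0,0],"turn":[0,0,0]},{"gripper":0,"travel":[-0.24,0,0],"turn":[0,0,0]},{"gripper":0,"travel":[-0.34,0,0],"turn":[0,0,0]},{"gripper":0,"travel":[-0.44,0,0],"turn":[0,0,0]},{"gripper":0,"travel":[-0.54,0,0],"turn":[0,0,0]},{"gripper":0,"travel":[-0.64,0,0],"turn":[0,0,0]},{"gripper":0,"travel":[-0.72,0,0],"turn":[0,0,0]},{"gripper":0,"travel":[-0.78,0,0],"turn":[0,0,0]},{"gripper":0,"travel":[-0.8,0,0],"turn":[0,0,0]},{"gripper":0,"travel":[-0.8,0,0],"turn":[0,0,0]}]' 40; python3 go.py .681 -.109 .36 -0.241;  python3 - <<'E'
from h import *
cam("scene");cam("top"); crop("scene",260,20,440,200,4,"pics/p4.png")
E
```

```text
t: 5.38
tool_pos: [0.4811, 0.3718, 0.3608]
tcp_rot: [-0.197, 1.561, 0.197]
wrist_force: [-0.1, 0.6, -7.1]
opening: 0.158
t 5.38 tcp [0.4811 0.3718 0.3608] yaw 1.822 op 0.158 F [-0.15  0.65 -7.07] M [0.01 0.04 0.02] q [ 0.59  0.29  1.24 -0.    1.61 -1.23]
travel share [ 0.003 -2.062  0.297] turn share [ 4.126e+00  1.000e-03 -2.000e-03]
```

View pics/p4.png

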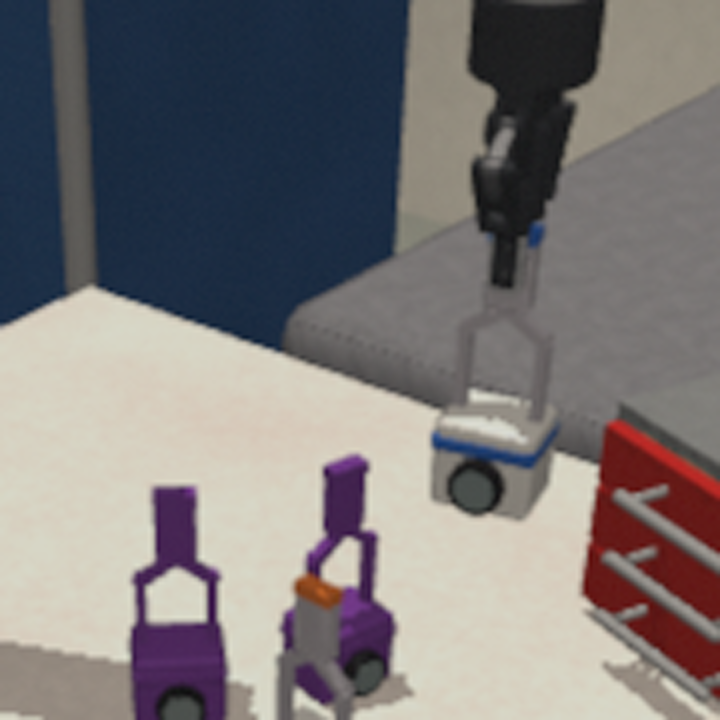

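```bash

python3 -m inch '[{"gripper":0,"travel":[0,-0.03,0],"turn":[0.06,0,0]},{"gripper":0,"travel":[0,-0.08,0.01],"turn":[0.16,0,0]},{"gripper":0,"travel":[0,-0.15,0.02],"turn":[0.3,0,0]},{"gripper":0,"travel":[0,-0.22,0.03],"turn":[0.44,0,0]},{"gripper":0,"travel":[0,-0.3,0.04],"turn":[0.58,0,0]},{"gripper":0,"travel":[0,-0.37,0.05],"turn":[0.72,0,0]},{"gripper":0,"travel":[0,-0.44,0.06],"turn":[0.86,0,0]},{"gripper":0,"travel":[0,-0.5,0.07],"turn":[1,0,0]}]' 40; python3 go.py .681 -.109 .36 -0.241
```

```text
t: 6.15
tool_pos: [0.5286, 0.2529, 0.3584]
tcp_rot: [0.198, 1.564, -0.202]
wrist_force: [0.5, -1.0, -7.7]
opening: 0.154
t 6.15 tcp [0.5286 0.2529 0.3584] yaw 1.3164 op 0.154 F [ 0.53 -0.97 -7.67] M [-0.04 -0.05 -0.  ] q [ 0.37  0.26  1.29 -0.    1.59 -0.94]
travel share [-0.005 -1.248  0.954] turn share [3.115e+00 1.000e-03 9.000e-03]
```

```bash

python3 -m inch '[{"gripper":0,"travel":[0,-0.05,0.04],"turn":[0.13,0,0]},{"gripper":0,"travel":[0,-0.1,0.08],"turn":[0.26,0,0]},{"gripper":0,"travel":[0,-0.15,0.12],"turn":[0.39,0,0]},{"gripper":0,"travel":[0,-0.21,0.16],"turn":[0.52,0,0]},{"gripper":0,"travel":[0,-0.27,0.2],"turn":[0.65,0,0]},{"gripper":0,"travel":[0,-0.32,0.24],"turn":[0.78,0,0]},{"gripper":0,"travel":[0,-0.37,0.28],"turn":[0.9,0,0]},{"gripper":0,"travel":[0,-0.42,0.32],"turn":[1,0,0]}]' 40; python3 go.py .681 -.109 .36 -0.241
```

```text
t: 6.82
tool_pos: [0.58, 0.132, 0.3585]
tcp_rot: [0.588, 1.492, -0.591]
wrist_force: [-0.2, -0.4, -7.8]
opening: 0.155
t 6.82 tcp [0.58   0.132  0.3585] yaw 0.8173 op 0.155 F [-0.18 -0.39 -7.75] M [ 0.   -0.03  0.04] q [ 0.15  0.27  1.27 -0.    1.6  -0.66]
travel share [-0.007 -0.427  0.954] turn share [ 2.117 -0.     0.007]
```

```bash

python3 -m inch '[{"gripper":0,"travel":[0,-0.03,0.06],"turn":[0.13,0,0]},{"gripper":0,"travel":[0,-0.06,0.12],"turn":[0.26,0,0]},{"gripper":0,"travel":[0,-0.09,0.18],"turn":[0.39,0,0]},{"gripper":0,"travel":[0,-0.12,0.24],"turn":[0.52,0,0]},{"gripper":0,"travel":[0,-0.15,0.3],"turn":[0.65,0,0]},{"gripper":0,"travel":[0,-0.17,0.36],"turn":[0.78,0,0]},{"gripper":0,"travel":[0,-0.19,0.42],"turn":[0.9,0,0]},{"gripper":0,"travel":[0,-0.21,0.48],"turn":[1,0,0]}]' 40; python3 go.py .681 -.109 .36 -0.241
```

```text
t: 7.48
tool_pos: [0.6321, 0.012, 0.3583]
tcp_rot: [0.971, 1.346, -0.975]
wrist_force: [0.2, 0.2, -7.1]
opening: 0.16
t 7.48 tcp [0.6321 0.012  0.3583] yaw 0.3173 op 0.16 F [ 0.19  0.18 -7.07] M [ 0.07  0.02 -0.02] q [-0.05  0.33  1.19 -0.    1.63 -0.36]
travel share [-0.007  0.035  0.521] turn share [1.117 0.    0.008]
```

```bash

python3 -m inch '[{"gripper":0,"travel":[0,0.04,0.02],"turn":[0.13,0,0]},{"gripper":0,"travel":[0,0.08,0.04],"turn":[0.26,0,0]},{"gripper":0,"travel":[0,0.12,0.06],"turn":[0.39,0,0]},{"gripper":0,"travel":[0,0.16,0.08],"turn":[0.52,0,0]},{"gripper":0,"travel":[0,0.2,0.1],"turn":[0.65,0,0]},{"gripper":0,"travel":[0,0.24,0.12],"turn":[0.78,0,0]},{"gripper":0,"travel":[0,0.28,0.14],"turn":[0.9,0,0]},{"gripper":0,"travel":[0,0.28,0.14],"turn":[1,0,0]},{"gripper":0,"travel":[0,0.28,0.14],"turn":[1,0,0]}]' 40; python3 go.py .703 -.114 .36 -0.241
```

```text
t: 8.23
tool_pos: [0.71, 0.0016, 0.3574]
tcp_rot: [1.339, 1.121, -1.345]
wrist_force: [-0.5, -0.6, -7.2]
opening: 0.158
t 8.23 tcp [0.71   0.0016 0.3574] yaw -0.1809 op 0.158 F [-0.53 -0.59 -7.21] M [-0.05  0.07 -0.01] q [-0.06  0.45  1.   -0.    1.7   0.12]
travel share [-0.01   0.056  0.46 ] turn share [0.12  0.002 0.009]
```

Now sideways to the pre-insertion point, then down to insertion height (z 0.3145).

```bash

python3 -m inch '[{"gripper":0,"travel":[0,0.01,0.05],"turn":[0.04,0,0]},{"gripper":0,"travel":[0,0.02,0.11],"turn":[0.08,0,0]},{"gripper":0,"travel":[0,0.03,0.18],"turn":[0.12,0,0]},{"gripper":0,"travel":[0,0.04,0.25],"turn":[0.12,0,0]},{"gripper":0,"travel":[0,0.05,0.32],"turn":[0.12,0,0]},{"gripper":0,"travel":[0,0.055,0.38],"turn":[0.12,0,0.009]},{"gripper":0,"travel":[0.04,0.055,0.43],"turn":[0.12,0,0.009]},{"gripper":0,"travel":[0.08,0.055,0.46],"turn":[0.12,0,0.009]},{"gripper":0,"travel":[0.12,0.055,0.46],"turn":[0.12,0,0.009]},{"gripper":0,"travel":[0.16,0.055,0.46],"turn":[0.12,0,0.009]},{"gripper":0,"travel":[0.172,0.055,0.46],"turn":[0.12,0,0.009]},{"gripper":0,"travel":[0.172,0.055,0.46],"turn":[0.12,0,0.009]}]' 40; python3 go.py .6128 -.0917 .3145 -0.241
python3 - <<'E'
from h import *
cam("scene");cam("top"); crop("scene",220,140,400,300,4,"pics/p5.png"); crop("top",310,110,450,230,5,"pics/p6.png")
E
```

```text
t: 9.23
tool_pos: [0.7025, -0.1118, 0.3147]
tcp_rot: [1.382, 1.088, -1.381]
wrist_force: [0.0, -0.2, -8.6]
opening: 0.161
t 9.23 tcp [ 0.7025 -0.1118  0.3147] yaw -0.2368 op 0.161 F [ 0.03 -0.17 -8.64] M [ 0.01  0.04 -0.01] q [-0.22  0.47  1.08  0.    1.6   0.02]
travel share [ 0.001 -0.368  0.006] turn share [ 0.008 -0.002  0.   ]
```

View pics/p5.png

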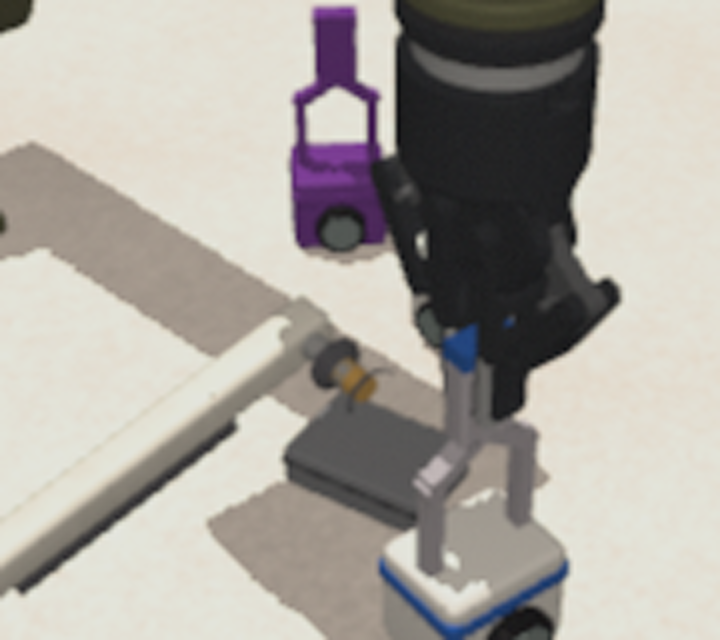

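View pics/p6.png

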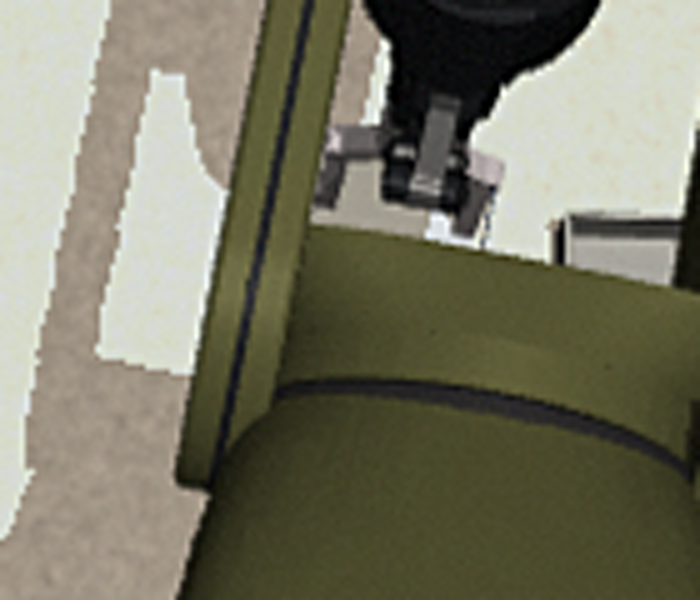

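```bash
cat > ov.py <<'E'
from sp import *
from fit import box
def ov(n,o,k,f,c=None,draw=True):
    s=status.sense(); p=np.array(s["tool_pos"]); Rt=cv2.Rodrigues(np.array(s["tcp_rot"]))[0]
    R=np.c_[Rt[:,2],Rt[:,1],-Rt[:,0]]; org=p-R@[0,0,.160]
    x=np.load("spool.npy")
    im=cv2.resize(C[n]["image"][o[1]:o[3],o[0]:o[2],::-1],None,fx=k,fy=k,interpolation=cv2.INTER_CUBIC)
    for b in(box(.07,.056,0,.062),box(.03,.014,.138,.185)):
        w=b@R.T+org; uv=((proj(n,w)-o[:2]+.5)*k).astype(int)
        for i,j in((0,1),(1,3),(3,2),(2,0),(4,5),(5,7),(7,6),(6,4),(0,4),(1,5),(2,6),(3,7)): cv2.line(im,tuple(map(int,uv[i])),tuple(map(int,uv[j])),(0,0,255),1)
    if c is None:c=x[:3]
    for j,cc in enumerate(spoolpts(np.array(c),x[3])):
        uv=((proj(n,np.array(cc))-o[:2]+.5)*k).astype(int); cv2.polylines(im,[uv],True,(0,255,0),1)
    cv2.imwrite(f,im)
E
python3 - <<'E'
from ov import *
cam("scene"); ov("scene",(280,200,380,330),6,"pics/v1.png")
E
```

```text
(no output)
```

View pics/v1.png

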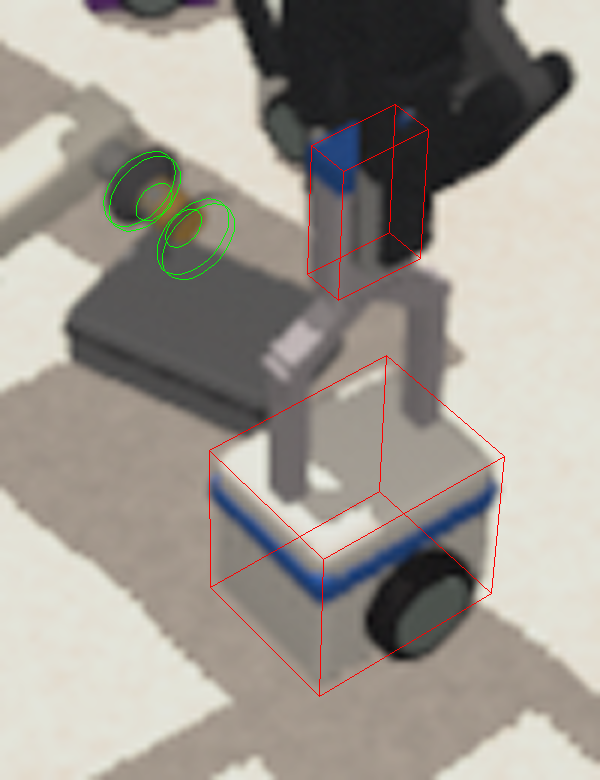

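```bash

python3 -m inch '[{"gripper":0,"travel":[0,-0.03,0],"turn":[0.008,0,0]},{"gripper":0,"travel":[0,-0.06,0],"turn":[0.008,0,0]},{"gripper":0,"travel":[0,-0.1,0.003],"turn":[0.008,0,0]},{"gripper":0,"travel":[0,-0.14,0.006],"turn":[0.008,0,0]},{"gripper":0,"travel":[0,-0.18,0.006],"turn":[0.008,0,0]},{"gripper":0,"travel":[0,-0.22,0.006],"turn":[0.008,0,0]},{"gripper":0,"travel":[0,-0.25,0.006],"turn":[0.008,0,0]},{"gripper":0,"travel":[0,-0.26,0.006],"turn":[0.008,0,0]},{"gripper":0,"travel":[0,-0.26,0.006],"turn":[0.008,0,0]},{"gripper":0,"travel":[0,-0.26,0.006],"turn":[0.008,0,0]}]' 40; python3 go.py .6128 -.0917 .3145 -0.241
python3 - <<'E'
from ov import *
cam("scene");cam("top"); ov("scene",(270,190,370,320),6,"pics/v2.png"); ov("top",(310,150,430,250),6,"pics/v3.png")
E
```

```text
t: 10.22
tool_pos: [0.6402, -0.0994, 0.3174]
tcp_rot: [1.388, 1.08, -1.381]
wrist_force: [0.8, -0.3, -7.3]
opening: 0.16
t 10.22 tcp [ 0.6402 -0.0994  0.3174] yaw -0.242 op 0.16 F [ 0.77 -0.34 -7.29] M [ 0.01 -0.03  0.  ] q [-0.22  0.37  1.23  0.    1.54  0.02]
travel share [ 0.011 -0.114 -0.004] turn share [-0.002 -0.    -0.012]
```

View pics/v2.png

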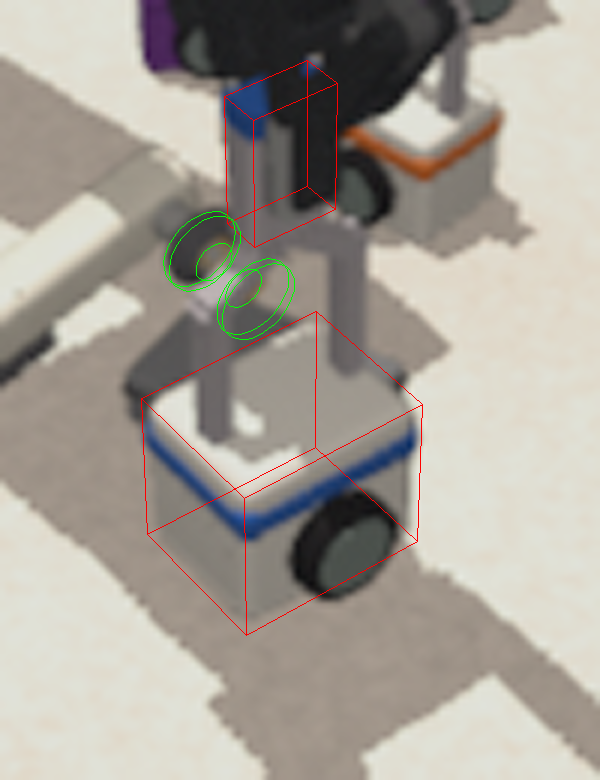

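View pics/v3.png

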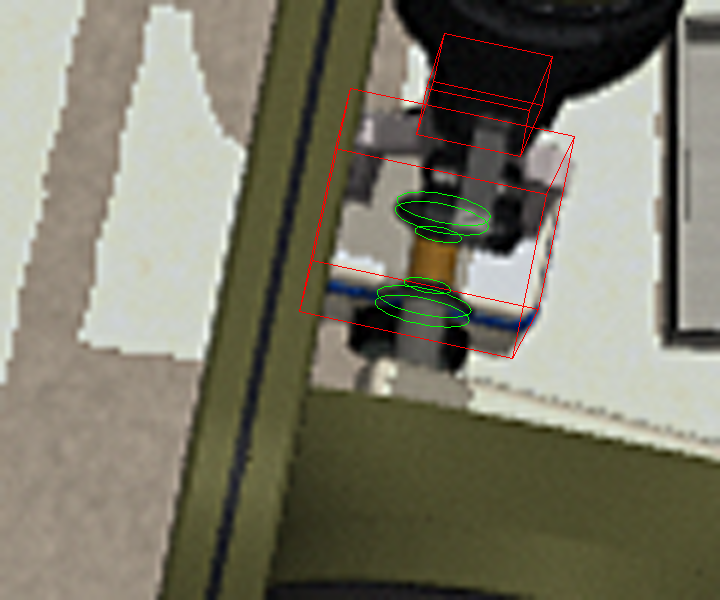

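```bash

python3 -m inch '[{"gripper":0,"travel":[0.01,-0.015,0],"turn":[0,0,-0.01]},{"gripper":0,"travel":[0.01,-0.03,0],"turn":[0,0,-0.01]},{"gripper":0,"travel":[0.01,-0.045,0],"turn":[0,0,-0.01]},{"gripper":0,"travel":[0.01,-0.06,0],"turn":[0,0,-0.01]},{"gripper":0,"travel":[0.01,-0.075,0],"turn":[0,0,-0.01]},{"gripper":0,"travel":[0.01,-0.09,-0.002],"turn":[0,0,-0.01]},{"gripper":0,"travel":[0.01,-0.105,-0.004],"turn":[0,0,-0.01]},{"gripper":0,"travel":[0.01,-0.114,-0.004],"turn":[0,0,-0.01]},{"gripper":0,"travel":[0.01,-0.114,-0.004],"turn":[0,0,-0.01]},{"gripper":0,"travel":[0.01,-0.114,-0.004],"turn":[0,0,-0.01]}]' 40; python3 go.py .6128 -.0917 .2920 -0.241
python3 - <<'E'
from ov import *
cam("scene");cam("top"); ov("scene",(260,190,340,270),9,"pics/v4.png"); ov("top",(330,150,430,230),8,"pics/v5.png")
E
```

```text
t: 11.15
tool_pos: [0.6125, -0.0915, 0.3146]
tcp_rot: [1.385, 1.085, -1.385]
wrist_force: [-0.1, 0.0, -7.6]
opening: 0.159
t 11.15 tcp [ 0.6125 -0.0915  0.3146] yaw -0.2419 op 0.159 F [-0.15  0.04 -7.57] M [ 0.   -0.03  0.07] q [-0.22  0.33  1.3   0.    1.51  0.03]
travel share [0.09  0.001 0.   ] turn share [-0.002 -0.    -0.   ]
```

View pics/v4.png

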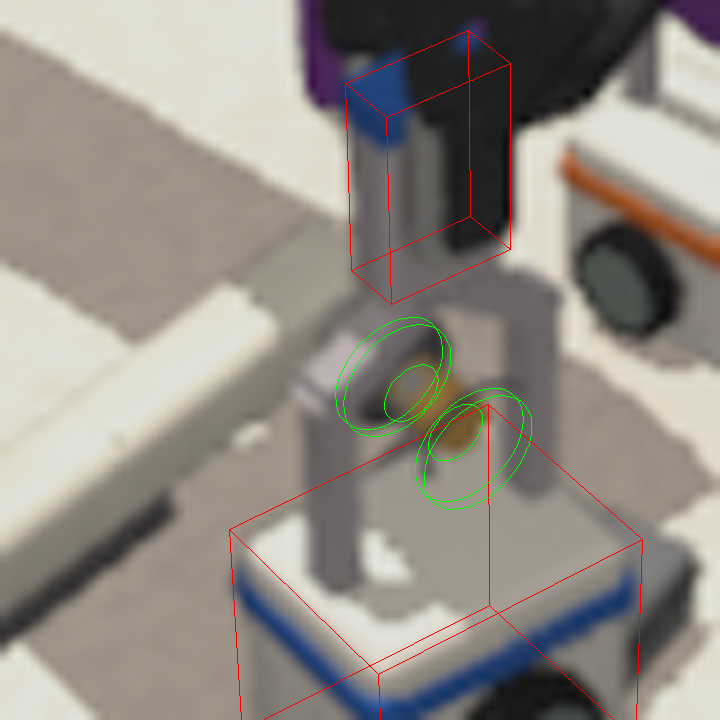

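View pics/v5.png

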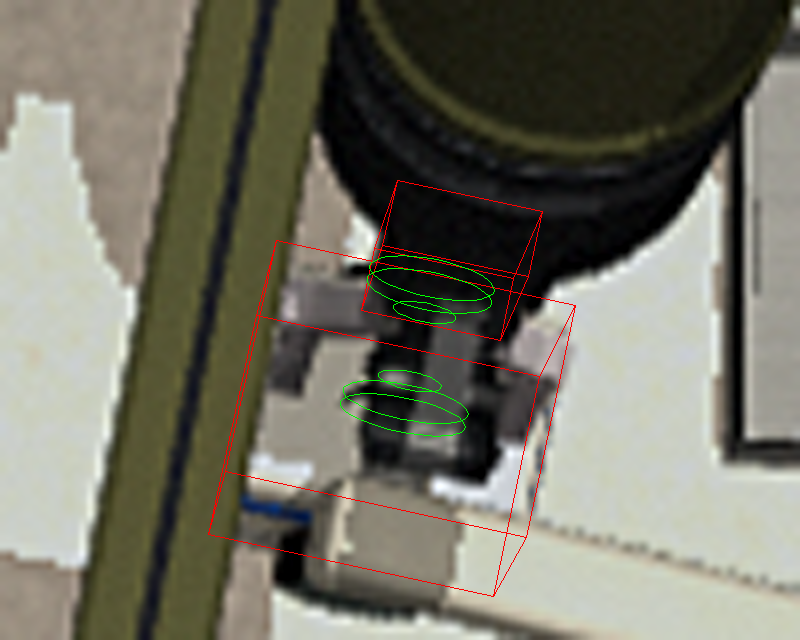

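```bash

python3 -m inch '[{"gripper":0,"travel":[0.008,0,0],"turn":[0,0,0]},{"gripper":0,"travel":[0.018,0,0],"turn":[0,0,0]},{"gripper":0,"travel":[0.028,0,0],"turn":[0,0,0]},{"gripper":0,"travel":[0.038,0,0],"turn":[0,0,0]},{"gripper":0,"travel":[0.046,0,0],"turn":[0,0,0]},{"gripper":0,"travel":[0.052,0,0],"turn":[0,0,0]},{"gripper":0,"travel":[0.057,0,0],"turn":[0,0,0]},{"gripper":0,"travel":[0.062,0,0],"turn":[0,0,0]},{"gripper":0,"travel":[0.066,0,0],"turn":[0,0,0]},{"gripper":0,"travel":[0.07,0,0],"turn":[0,0,0]},{"gripper":0,"travel":[0.074,0,0],"turn":[0,0,0]},{"gripper":0,"travel":[0.074,0,0],"turn":[0,0,0]}]' 40; python3 go.py .6128 -.0917 .2920 -0.241
python3 -m inch '[{"gripper":0,"travel":[0.004,0,0],"turn":[0,0,0]},{"gripper":0,"travel":[0.008,0,0],"turn":[0,0,0]},{"gripper":0,"travel":[0.012,0,0],"turn":[0,0,0]},{"gripper":0,"travel":[0.016,0,0],"turn":[0,0,0]},{"gripper":0,"travel":[0.02,0,0],"turn":[0,0,0]},{"gripper":0,"travel":[0.024,0,0],"turn":[0,0,0]},{"gripper":0,"travel":[0.024,0,0],"turn":[0,0,0]},{"gripper":0,"travel":[0.024,0,0],"turn":[0,0,0]}]' 40; python3 go.py .6128 -.0917 .2920 -0.241
python3 - <<'E'
from ov import *
cam("scene");cam("top"); ov("scene",(260,190,340,270),9,"pics/v6.png")
E
```

```text
t: 12.25
tool_pos: [0.6124, -0.0915, 0.2957]
tcp_rot: [1.385, 1.086, -1.386]
wrist_force: [-0.3, -0.0, -7.9]
opening: 0.157
t 12.25 tcp [ 0.6124 -0.0915  0.2957] yaw -0.242 op 0.157 F [-0.28 -0.03 -7.87] M [0.01 0.03 0.  ] q [-0.22  0.34  1.33  0.    1.47  0.03]
travel share [0.015 0.002 0.   ] turn share [-0.002 -0.     0.002]
t: 12.92
tool_pos: [0.6125, -0.0913, 0.2899]
tcp_rot: [1.385, 1.086, -1.385]
wrist_force: [0.9, 1.3, -6.8]
opening: 0.158
t 12.92 tcp [ 0.6125 -0.0913  0.2899] yaw -0.2418 op 0.158 F [ 0.91  1.31 -6.77] M [ 0.29 -0.06 -0.02] q [-0.22  0.34  1.34  0.    1.46  0.03]
travel share [-0.009  0.002  0.001] turn share [-0.002 -0.001  0.001]
```

View pics/v6.png

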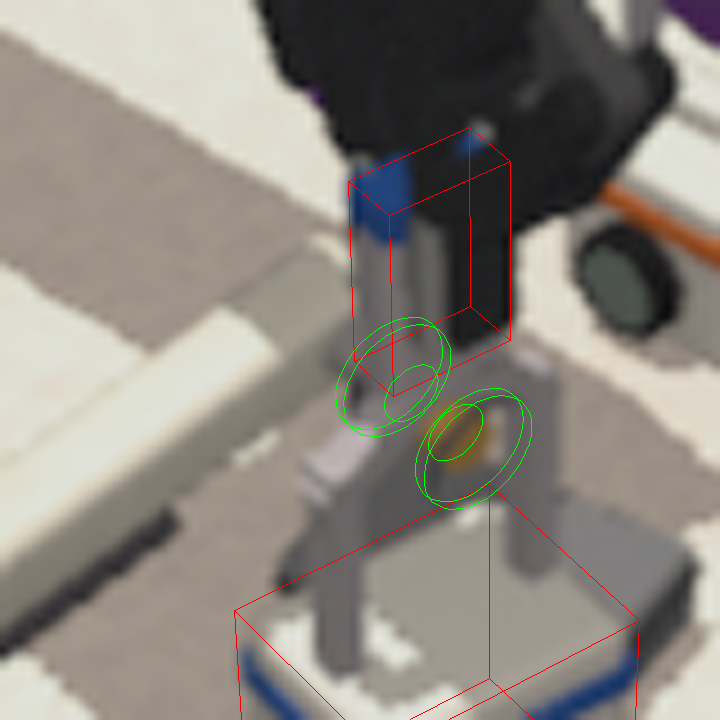

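```bash

python3 -m inch '[{"gripper":0,"travel":[0.002,0,-0.003],"turn":[0,0,0]},{"gripper":0,"travel":[0.006,0,-0.006],"turn":[0,0,0]},{"gripper":0,"travel":[0.01,0,-0.008],"turn":[0,0,0]},{"gripper":0,"travel":[0.014,0,-0.009],"turn":[0,0,0]},{"gripper":0,"travel":[0.018,0,-0.01],"turn":[0,0,0]},{"gripper":0,"travel":[0.022,0,-0.011],"turn":[0,0,0]},{"gripper":0,"travel":[0.026,0,-0.012],"turn":[0,0,0]},{"gripper":0,"travel":[0.03,0,-0.013],"turn":[0,0,0]},{"gripper":0,"travel":[0.03,0,-0.013],"turn":[0,0,0]},{"gripper":0,"travel":[0.03,0,-0.013],"turn":[0,0,0]}]' 40; python3 go.py .6128 -.0917 .2920 -0.241

```

```text
t: 13.85
tool_pos: [0.6133, -0.0885, 0.2823]
tcp_rot: [1.385, 1.085, -1.386]
wrist_force: [0.8, 0.2, -6.9]
opening: 0.161
t 13.85 tcp [ 0.6133 -0.0885  0.2823] yaw -0.242 op 0.161 F [ 0.82  0.17 -6.95] M [-0.03 -0.01 -0.01] q [-0.21  0.35  1.35 -0.    1.44  0.03]
travel share [-0.039  0.001  0.013] turn share [-0.002  0.     0.001]
```

```bash
python3 - <<'E'
from ov import *
cam("scene");cam("top"); crop("scene",260,190,340,270,9,"pics/v7.png");crop("top",330,150,430,230,8,"pics/v8.png")
E
```

```text
(no output)
```

View pics/v7.png

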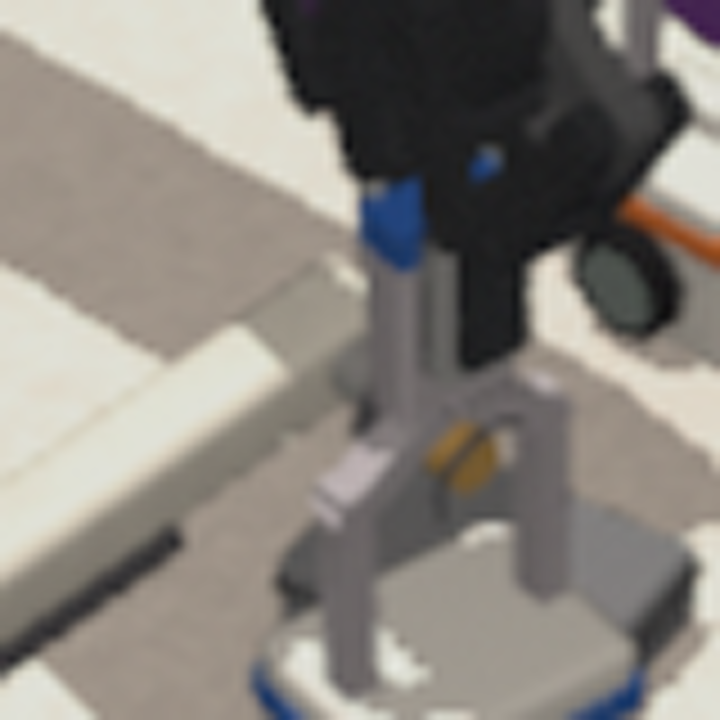

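View pics/v8.png

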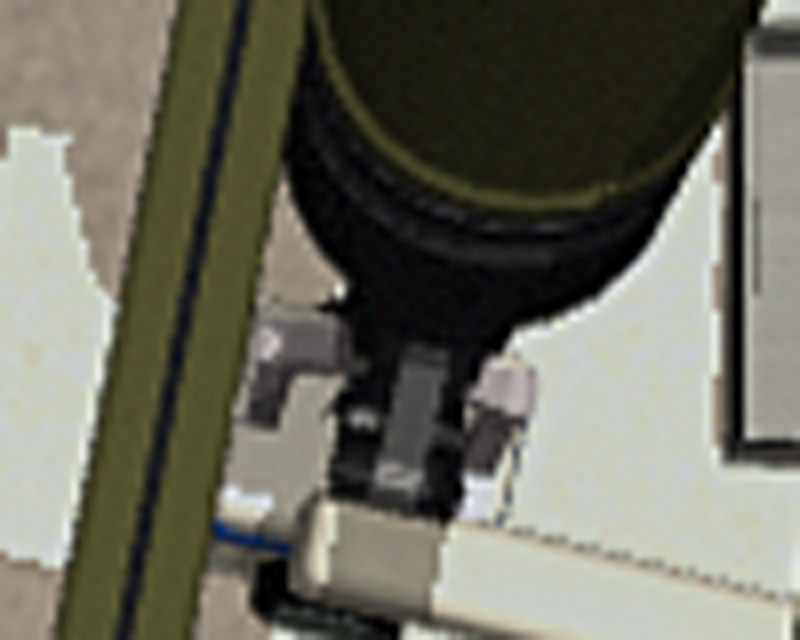

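```bash

python3 -m inch '[{"gripper":0,"travel":[0.004,0,-0.001],"turn":[0,0,0]},{"gripper":0,"travel":[0.011,0,-0.003],"turn":[0,0,0]},{"gripper":0,"travel":[0.019,0,-0.005],"turn":[0,0,0]},{"gripper":0,"travel":[0.027,0,-0.006],"turn":[0,0,0]},{"gripper":0,"travel":[0.035,0,-0.008],"turn":[0,0,0]},{"gripper":0,"travel":[0.043,0,-0.009],"turn":[0,0,0]},{"gripper":0,"travel":[0.051,0,-0.01],"turn":[0,0,0]},{"gripper":0,"travel":[0.059,0,-0.011],"turn":[0,0,0]},{"gripper":0,"travel":[0.067,0,-0.012],"turn":[0,0,0]},{"gripper":0,"travel":[0.074,0,-0.013],"turn":[0,0,0]},{"gripper":0,"travel":[0.08,0,-0.014],"turn":[0,0,0]},{"gripper":0,"travel":[0.08,0,-0.014],"turn":[0,0,0]}]' 40; python3 go.py .6128 -.0917 .2920 -0.241

```

```text
t: 14.95
tool_pos: [0.6142, -0.0849, 0.2621]
tcp_rot: [1.385, 1.085, -1.385]
wrist_force: [-0.4, -0.1, -5.4]
opening: 0.162
t 14.95 tcp [ 0.6142 -0.0849  0.2621] yaw -0.242 op 0.162 F [-0.38 -0.14 -5.44] M [-0.05  0.02  0.04] q [-0.21  0.36  1.38  0.    1.4   0.04]
travel share [-0.12   0.001  0.028] turn share [-0.002 -0.     0.001]
```

```bash

python3 -m inch '[{"gripper":0,"travel":[0.004,0,-0.001],"turn":[0,0,0]},{"gripper":0,"travel":[0.011,0,-0.002],"turn":[0,0,0]},{"gripper":0,"travel":[0.019,0,-0.003],"turn":[0,0,0]},{"gripper":0,"travel":[0.027,0,-0.003],"turn":[0,0,0]},{"gripper":0,"travel":[0.035,0,-0.004],"turn":[0,0,0]},{"gripper":0,"travel":[0.043,0,-0.005],"turn":[0,0,0]},{"gripper":0,"travel":[0.051,0,-0.005],"turn":[0,0,0]},{"gripper":0,"travel":[0.059,0,-0.006],"turn":[0,0,0]},{"gripper":0,"travel":[0.067,0,-0.006],"turn":[0,0,0]},{"gripper":0,"travel":[0.074,0,-0.007],"turn":[0,0,0]},{"gripper":0,"travel":[0.08,0,-0.007],"turn":[0,0,0]},{"gripper":0,"travel":[0.08,0,-0.007],"turn":[0,0,0]}]' 40; python3 go.py .6128 -.0917 .2920 -0.241

```

```text
t: 15.95
tool_pos: [0.6146, -0.0832, 0.2421]
tcp_rot: [1.385, 1.085, -1.385]
wrist_force: [0.2, 0.2, -3.7]
opening: 0.161
t 15.95 tcp [ 0.6146 -0.0832  0.2421] yaw -0.242 op 0.161 F [ 0.16  0.16 -3.68] M [-0.07 -0.03 -0.01] q [-0.2   0.37  1.41  0.    1.36  0.04]
travel share [-0.199  0.001  0.035] turn share [-0.002 -0.     0.001]
```

```bash

python3 -m inch '[{"gripper":0,"travel":[0.004,0,0],"turn":[0,0,0]},{"gripper":0,"travel":[0.011,0,0],"turn":[0,0,0]},{"gripper":0,"travel":[0.019,0,-0.001],"turn":[0,0,0]},{"gripper":0,"travel":[0.027,0,-0.001],"turn":[0,0,0]},{"gripper":0,"travel":[0.035,0,-0.001],"turn":[0,0,0]},{"gripper":0,"travel":[0.043,0,-0.001],"turn":[0,0,0]},{"gripper":0,"travel":[0.051,0,-0.001],"turn":[0,0,0]},{"gripper":0,"travel":[0.059,0,-0.001],"turn":[0,0,0]},{"gripper":0,"travel":[0.067,0,-0.001],"turn":[0,0,0]},{"gripper":0,"travel":[0.074,0,-0.001],"turn":[0,0,0]},{"gripper":0,"travel":[0.08,0,-0.001],"turn":[0,0,0]},{"gripper":0,"travel":[0.08,0,-0.001],"turn":[0,0,0]}]' 40; python3 go.py .6128 -.0917 .2920 -0.241
python3 - <<'E'
from ov import *
f=[]
for i in range(6):
    cam("scene"); f.append(status.sense()["wrist_force"])
cam("top"); print(np.mean(f,0).round(2),np.std(f,0).round(2)); crop("scene",220,180,360,310,5,"pics/v9.png");crop("top",330,150,510,280,4,"pics/v10.png")
E
```

```text
t: 16.95
tool_pos: [0.6146, -0.0831, 0.2221]
tcp_rot: [1.385, 1.085, -1.386]
wrist_force: [0.5, -0.5, -1.5]
opening: 0.16
t 16.95 tcp [ 0.6146 -0.0831  0.2221] yaw -0.242 op 0.16 F [ 0.54 -0.5  -1.54] M [-0.05 -0.1   0.01] q [-0.2   0.39  1.44  0.    1.31  0.04]
travel share [-0.279  0.001  0.035] turn share [-0.002 -0.     0.001]
[ 0.26 -0.66 -1.86] [0.44 0.28 0.4 ]
```

View pics/v9.png

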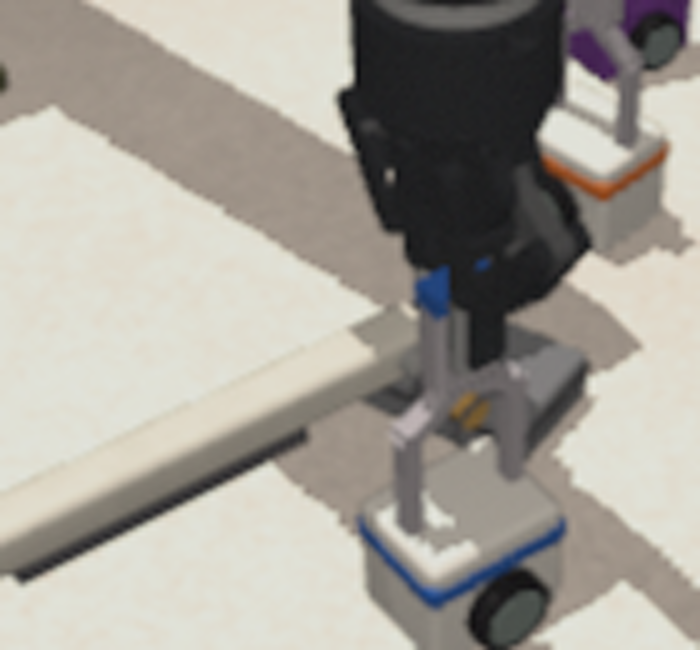

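View pics/v10.png

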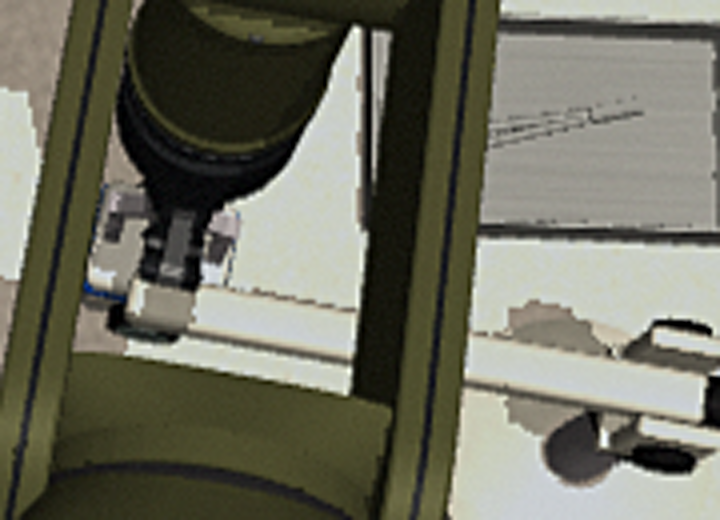

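```bash

python3 -m inch '[{"gripper":0,"travel":[0.004,0,0],"turn":[0,0,0]},{"gripper":0,"travel":[0.01,0,0],"turn":[0,0,0]},{"gripper":0,"travel":[0.017,0,0.001],"turn":[0,0,0]},{"gripper":0,"travel":[0.024,0,0.001],"turn":[0,0,0]},{"gripper":0,"travel":[0.031,0,0.002],"turn":[0,0,0]},{"gripper":0,"travel":[0.038,0,0.002],"turn":[0,0,0]},{"gripper":0,"travel":[0.045,0,0.003],"turn":[0,0,0]},{"gripper":0,"travel":[0.051,0,0.003],"turn":[0,0,0]},{"gripper":0,"travel":[0.056,0,0.004],"turn":[0,0,0]},{"gripper":0,"travel":[0.056,0,0.004],"turn":[0,0,0]}]' 40; python3 go.py .6128 -.0917 .2920 -0.241
python3 - <<'E'
from ov import *
f=[]
for i in range(20):
    cam("scene"); f.append(status.sense()["wrist_force"])
print(status.sense()["t"],np.mean(f,0).round(2),np.std(f,0).round(2))
E
```

```text
t: 18.13
tool_pos: [0.6144, -0.084, 0.2081]
tcp_rot: [1.385, 1.085, -1.385]
wrist_force: [0.9, -0.4, -0.3]
opening: 0.159
t 18.13 tcp [ 0.6144 -0.084   0.2081] yaw -0.242 op 0.159 F [ 0.9  -0.39 -0.34] M [-0.11 -0.13  0.04] q [-0.2   0.4   1.46  0.    1.28  0.04]
travel share [-0.335  0.001  0.031] turn share [-0.002 -0.     0.001]
19.1333 [ 0.82 -0.37 -0.85] [0.42 0.45 0.5 ]
```

```bash

python3 -m inch '[{"gripper":0,"travel":[0.004,0.001,0],"turn":[0,0,0]},{"gripper":0,"travel":[0.009,0.002,0.001],"turn":[0,0,0]},{"gripper":0,"travel":[0.014,0.004,0.001],"turn":[0,0,0]},{"gripper":0,"travel":[0.019,0.005,0.002],"turn":[0,0,0]},{"gripper":0,"travel":[0.024,0.005,0.002],"turn":[0,0,0]},{"gripper":0,"travel":[0.028,0.005,0.003],"turn":[0,0,0]},{"gripper":0,"travel":[0.028,0.005,0.003],"turn":[0,0,0]},{"gripper":0,"travel":[0.028,0.005,0.003],"turn":[0,0,0]}]' 40; python3 go.py .6128 -.0917 .2920 -0.241
python3 - <<'E'
from ov import *
f=[]
for i in range(30):
    cam("scene"); f.append(np.r_[status.sense()["wrist_force"],status.sense()["moment"]])
print(status.sense()["t"],np.mean(f,0).round(3),np.std(f,0).round(2)); cam("top")
crop("scene",220,180,360,310,5,"pics/v11.png");crop("top",330,150,510,280,4,"pics/v12.png")
E
```

```text
t: 19.8
tool_pos: [0.6145, -0.0848, 0.201]
tcp_rot: [1.384, 1.087, -1.387]
wrist_force: [-2.6, 0.7, 0.2]
opening: 0.156
t 19.8 tcp [ 0.6145 -0.0848  0.201 ] yaw -0.242 op 0.156 F [-2.6   0.67  0.15] M [0.04 0.51 0.03] q [-0.21  0.4   1.47  0.    1.27  0.04]
travel share [-0.364 -0.001  0.028] turn share [-0.002 -0.     0.005]
21.3 [-4.696e+00  3.210e-01 -3.920e-01  6.700e-02  9.130e-01 -2.000e-03] [0.78 0.47 0.47 0.03 0.12 0.02]
```

View pics/v11.png

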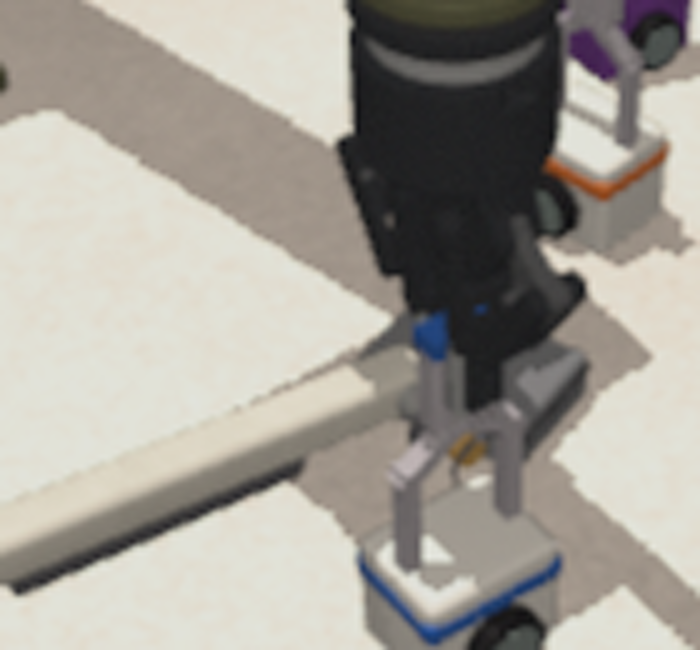

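View pics/v12.png

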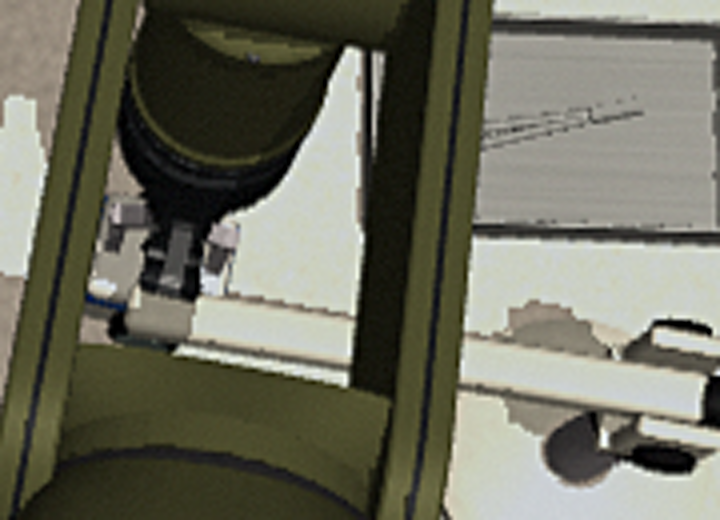

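```bash

python3 -m inch '[{"gripper":0,"travel":[0.001,-0.001,0],"turn":[0,0,0]},{"gripper":0,"travel":[0.002,-0.002,0],"turn":[0,0,0]},{"gripper":0,"travel":[0.003,-0.003,0],"turn":[0,0,0]},{"gripper":0,"travel":[0.003,-0.004,0],"turn":[0,0,0]},{"gripper":0,"travel":[0.003,-0.004,0],"turn":[0,0,0]},{"gripper":0,"travel":[0.003,-0.004,0],"turn":[0,0,0]}]' 40; python3 go.py .6128 -.0917 .2920 -0.241
python3 - <<'E'
from ov import *
f=[]
for i in range(30):
    cam("scene"); f.append(np.r_[status.sense()["wrist_force"],status.sense()["moment"]])
print(status.sense()["t"],np.mean(f[:10],0).round(3),np.mean(f[20:],0).round(3)); 
E
```

```text
t: 21.85
tool_pos: [0.6149, -0.085, 0.2009]
tcp_rot: [1.386, 1.084, -1.385]
wrist_force: [-2.8, 0.1, -0.1]
opening: 0.159
t 21.85 tcp [ 0.6149 -0.085   0.2009] yaw -0.242 op 0.159 F [-2.83  0.1  -0.15] M [-0.06  0.63  0.06] q [-0.21  0.4   1.47  0.    1.27  0.04]
travel share [-0.365 -0.001  0.028] turn share [-0.002 -0.    -0.001]
23.35 [-2.374 -0.754 -0.258 -0.177  0.47   0.012] [-1.720e-01 -1.707e+00 -1.810e-01 -3.870e-01  2.300e-02  1.000e-03]
```

```bash

python3 -m inch '[{"gripper":0,"travel":[0,0,0.001],"turn":[0,0,0]},{"gripper":0,"travel":[0,0,0.0015],"turn":[0,0,0]},{"gripper":0,"travel":[0,0,0.0015],"turn":[0,0,0]},{"gripper":0,"travel":[0,0,0.0015],"turn":[0,0,0]}]' 20
python3 - <<'E'
from ov import *
f=[]
for i in range(40):
    cam("scene"); f.append(np.r_[status.sense()["wrist_force"],status.sense()["moment"]])
print(status.sense()["t"],status.sense()["tool_pos"],np.mean(f[:10],0).round(3),np.mean(f[30:],0).round(3)); 
cam("top");crop("scene",240,200,340,300,7,"pics/v13.png");crop("top",330,180,410,240,9,"pics/v14.png")
E
```

```text
t: 23.68
tool_pos: [0.6147, -0.085, 0.2008]
tcp_rot: [1.386, 1.085, -1.385]
wrist_force: [1.6, -1.0, -0.9]
opening: 0.159
25.6833 [ 0.61446942 -0.08504663  0.20071802] [ 2.152 -0.37  -0.203 -0.12  -0.402  0.016] [ 4.925e+00  8.690e-01 -3.690e-01  1.920e-01 -9.550e-01  3.000e-03]
```

View pics/v13.png

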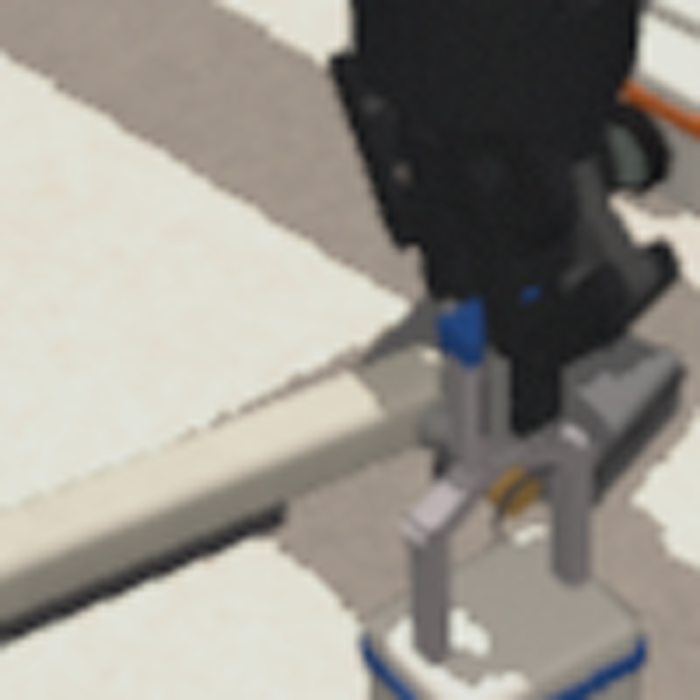

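View pics/v14.png

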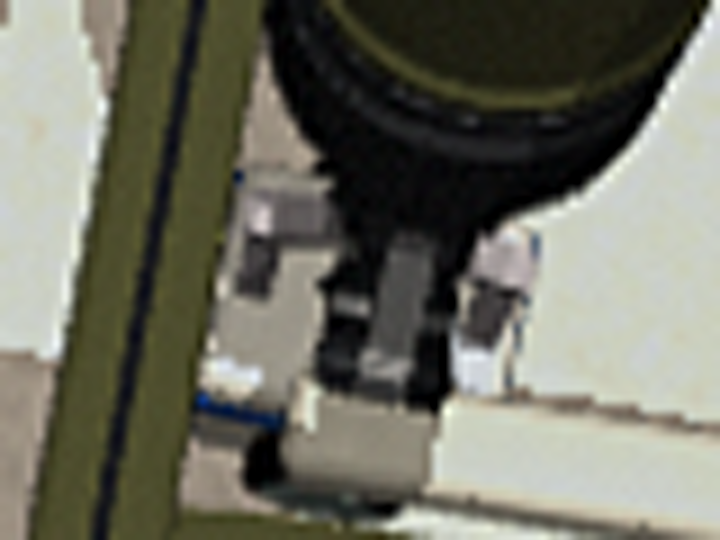

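```bash

python3 -m inch '[{"gripper":0,"travel":[0,0.001,0],"turn":[0,0,0]},{"gripper":0,"travel":[0,0.002,0],"turn":[0,0,0]},{"gripper":0,"travel":[0,0.002,0],"turn":[0,0,0]},{"gripper":0,"travel":[0,0.002,0],"turn":[0,0,0]},{"gripper":0,"travel":[0,0.002,0],"turn":[0,0,0]},{"gripper":0,"travel":[0,0.002,0],"turn":[0,0,0]},{"gripper":0,"travel":[0,0.002,0],"turn":[0,0,0]},{"gripper":0,"travel":[0,0.002,0],"turn":[0,0,0]}]' 20
python3 - <<'E'
from ov import *
f=[]
for i in range(20):
    cam("scene"); f.append(np.r_[status.sense()["wrist_force"],status.sense()["moment"]])
print(status.sense()["t"],status.sense()["tool_pos"],np.mean(f[:5],0).round(3),np.mean(f[15:],0).round(3)); 
E
```

```text
t: 26.4
tool_pos: [0.6145, -0.0851, 0.2005]
tcp_rot: [1.385, 1.086, -1.386]
wrist_force: [4.1, 2.6, -1.1]
opening: 0.159
27.4 [ 0.61457933 -0.08518276  0.20056411] [ 3.422  2.034 -0.654  0.398 -0.682 -0.007] [ 2.996  2.807 -0.414  0.512 -0.514  0.014]
```

```bash

python3 -m inch '[{"gripper":0,"travel":[0,0.0015,-0.001],"turn":[0,0,0]},{"gripper":0,"travel":[0,0.0015,-0.001],"turn":[0,0,0]},{"gripper":0,"travel":[0,0.0015,-0.001],"turn":[0,0,0]},{"gripper":0,"travel":[0,0.0015,-0.001],"turn":[0,0,0]},{"gripper":0,"travel":[0,0.0015,-0.001],"turn":[0,0,0]},{"gripper":0,"travel":[0,0.0015,-0.001],"turn":[0,0,0]}]' 20
python3 - <<'E'
from ov import *
f=[]
for i in range(20):
    cam("scene"); f.append(np.r_[status.sense()["wrist_force"],status.sense()["moment"]])
print(status.sense()["t"],status.sense()["tool_pos"],np.mean(f[:5],0).round(3),np.mean(f[15:],0).round(3)); 
E
```

```text
t: 27.9
tool_pos: [0.6146, -0.0852, 0.2004]
tcp_rot: [1.384, 1.086, -1.386]
wrist_force: [0.2, 1.3, -0.5]
opening: 0.153
28.9 [ 0.61479286 -0.08511278  0.20049639] [ 0.118  2.016 -0.382  0.381 -0.03  -0.017] [-1.845  1.518 -0.739  0.284  0.33  -0.002]
```

```bash

python3 -m inch '[{"gripper":0,"travel":[0.003,-0.0005,0.0005],"turn":[0,0,0]},{"gripper":0,"travel":[0.006,-0.0005,0.0005],"turn":[0,0,0]},{"gripper":0,"travel":[0.009,-0.0005,0.0005],"turn":[0,0,0]},{"gripper":0,"travel":[0.009,-0.0005,0.0005],"turn":[0,0,0]},{"gripper":0,"travel":[0.009,-0.0005,0.0005],"turn":[0,0,0]},{"gripper":0,"travel":[0.009,-0.0005,0.0005],"turn":[0,0,0]}]' 20
python3 - <<'E'
from ov import *
f=[]
for i in range(12):
    cam("scene"); f.append(np.r_[status.sense()["wrist_force"],status.sense()["moment"]])
print(status.sense()["t"],status.sense()["tool_pos"],np.mean(f,0).round(3),np.mean(f[8:],0).round(3)); 
E
```

```text
t: 29.4
tool_pos: [0.6148, -0.0853, 0.1983]
tcp_rot: [1.385, 1.086, -1.386]
wrist_force: [-2.7, 1.5, -0.0]
opening: 0.162
30.0 [ 0.6148189  -0.08526945  0.1983398 ] [-3.411  0.291 -0.205  0.07   0.666  0.009] [-3.645e+00  6.700e-02 -1.140e-01  4.500e-02  7.020e-01  2.000e-03]
```

```bash

python3 -m inch '[{"gripper":0,"travel":[0,-0.0015,0],"turn":[0,0,0]},{"gripper":0,"travel":[0,-0.0025,0],"turn":[0,0,0]},{"gripper":0,"travel":[0,-0.0025,0],"turn":[0,0,0]},{"gripper":0,"travel":[0,-0.0025,0],"turn":[0,0,0]},{"gripper":0,"travel":[0,-0.0025,0],"turn":[0,0,0]},{"gripper":0,"travel":[0,-0.0025,0],"turn":[0,0,0]},{"gripper":0,"travel":[0,-0.0025,0],"turn":[0,0,0]},{"gripper":0,"travel":[0,-0.0025,0],"turn":[0,0,0]}]' 20
python3 - <<'E'
from ov import *
f=[]
for i in range(5):
    cam("scene"); f.append(np.r_[status.sense()["wrist_force"],status.sense()["moment"]])
print(status.sense()["t"],status.sense()["tool_pos"],np.mean(f,0).round(3)); 
E
```

```text
t: 30.67
tool_pos: [0.6147, -0.0852, 0.1985]
tcp_rot: [1.385, 1.085, -1.385]
wrist_force: [-2.3, -1.7, -0.1]
opening: 0.163
30.9167 [ 0.61468536 -0.08519473  0.19849066] [-2.148 -0.854 -0.045 -0.215  0.337  0.012]
```

```bash

python3 -m inch '[{"gripper":0,"travel":[0,0,0],"turn":[0,0,0]},{"gripper":0,"travel":[0,0,0],"turn":[0,0,0]},{"gripper":0,"travel":[0,0,0],"turn":[0,0,0]},{"gripper":0.17,"travel":[0,0,0],"turn":[0,0,0]},{"gripper":0.19,"travel":[0,0,0],"turn":[0,0,0]},{"gripper":0.21,"travel":[0,0,0],"turn":[0,0,0]},{"gripper":0.23,"travel":[0,0,0],"turn":[0,0,0]},{"gripper":0.25,"travel":[0,0,0],"turn":[0,0,0]},{"gripper":0.27,"travel":[0,0,0],"turn":[0,0,0]},{"gripper":0.3,"travel":[0,0,0],"turn":[0,0,0]}]' 20
python3 - <<'E'
from ov import *
f=[]
for i in range(5):
    cam("scene"); f.append(np.r_[status.sense()["wrist_force"],status.sense()["moment"]])
print(status.sense()["t"],status.sense()["tool_pos"],np.mean(f,0).round(3)); cam("top")
crop("scene",240,200,340,300,7,"pics/w1.png");crop("top",330,180,410,240,9,"pics/w2.png")
E
```

```text
t: 31.75
tool_pos: [0.6145, -0.085, 0.1984]
tcp_rot: [1.385, 1.085, -1.385]
wrist_force: [0.5, -0.2, 0.3]
opening: 0.299
32.0 [ 0.61442474 -0.08502133  0.19837075] [-0.074 -0.289 -0.205 -0.009  0.02  -0.003]
```

View pics/w1.png

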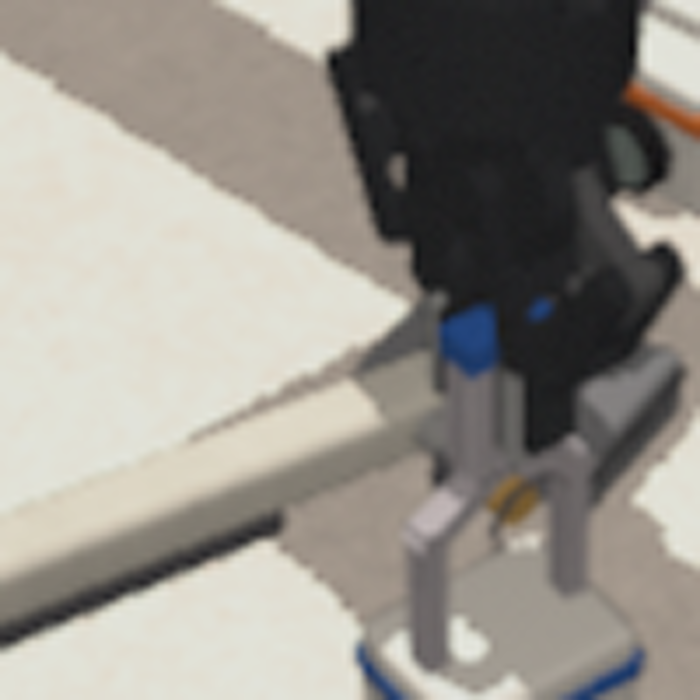

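View pics/w2.png

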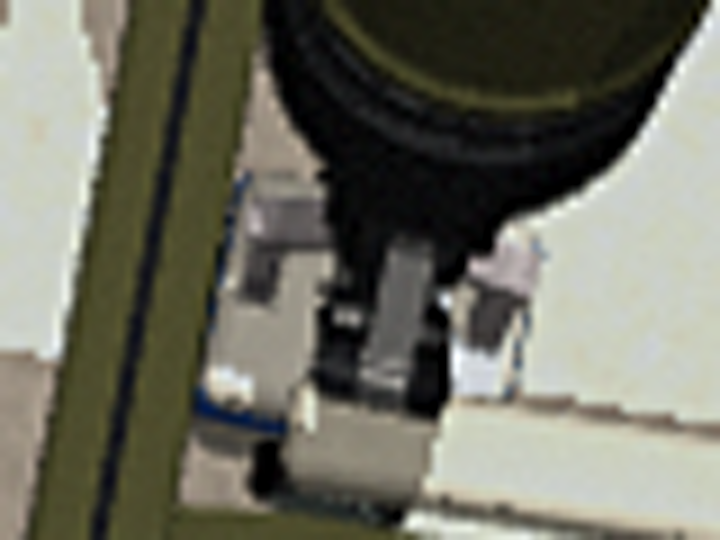

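```bash

python3 -m inch '[{"gripper":0.33,"travel":[0,0,0],"turn":[0,0,0]},{"gripper":0.36,"travel":[0,0,0],"turn":[0,0,0]},{"gripper":0.36,"travel":[-0.01,0,0],"turn":[0,0,0]},{"gripper":0.36,"travel":[-0.03,0,0],"turn":[0,0,0]},{"gripper":0.36,"travel":[-0.06,0,0],"turn":[0,0,0]},{"gripper":0.36,"travel":[-0.1,0,0],"turn":[0,0,0]},{"gripper":0.36,"travel":[-0.15,0,0],"turn":[0,0,0]},{"gripper":0.36,"travel":[-0.22,0,0],"turn":[0,0,0]},{"gripper":0.36,"travel":[-0.3,0,0],"turn":[0,0,0]},{"gripper":0.36,"travel":[-0.38,0,0],"turn":[0,0,0]},{"gripper":0.36,"travel":[-0.44,0,0],"turn":[0,0,0]},{"gripper":0.36,"travel":[-0.48,0,0],"turn":[0,0,0]}]' 20
python3 - <<'E'
from ov import *
for i in range(10): cam("scene")
print(status.sense()["t"],status.sense()["tool_pos"],status.sense()["wrist_force"]); cam("top")
crop("scene",200,100,440,280,3,"pics/w3.png");crop("top",100,150,410,320,2,"pics/w4.png")
E
```

```text
t: 33.05
tool_pos: [0.6154, -0.0852, 0.3219]
tcp_rot: [1.387, 1.082, -1.382]
wrist_force: [0.6, -0.2, -0.1]
opening: 0.356
33.55 [ 0.61407541 -0.08497277  0.31731293] [-0.24299763  0.42041071 -0.30573346]
```

View pics/w3.png

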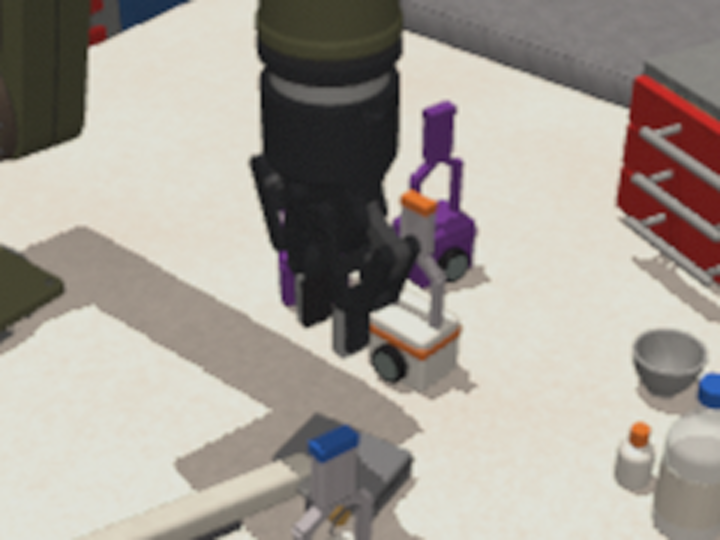

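View pics/w4.png

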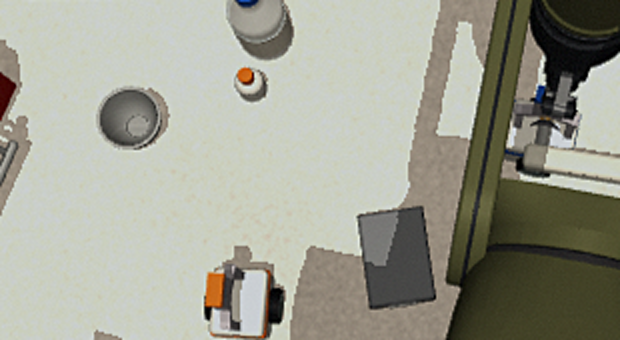

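```bash
python3 - <<'E'
from ov import *
ims=[]
for i in range(60):
    ims.append(cam("scene")["image"][230:320,260:345].astype(int))
print([round(abs(ims[-1]-ims[k]).mean(),2) for k in(0,5,10,20,30,40,50,56,58)])
crop("scene",250,220,350,320,6,"pics/w5.png"); cam("top");crop("top",350,170,430,240,8,"pics/w6.png"); print(status.sense()["t"])
E
```

```text
[np.float64(1.21), np.float64(0.73), np.float64(0.5), np.float64(0.67), np.float64(0.55), np.float64(0.61), np.float64(0.49), np.float64(0.54), np.float64(0.49)]
36.65
```

View pics/w5.png

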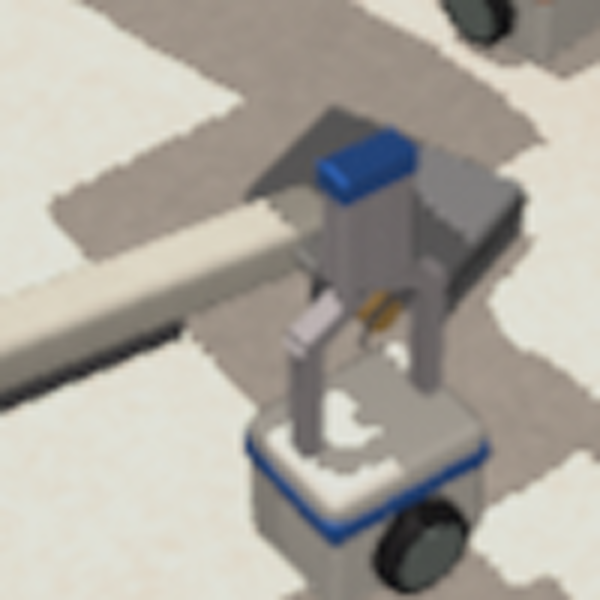

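View pics/w6.png

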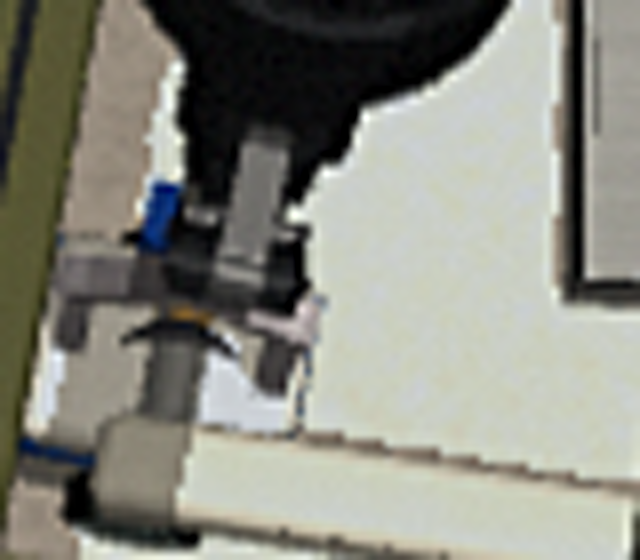

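Head hangs upright and still (frame differences are at noise level), the eye sits between the two flanges, and the gripper is clear. Handing in.

```bash
python3 - <<'E'
from rig import job
print(job.sign_off())
E
```

```text
the job is handed in; nothing more can be done
None
```

The blue-banded head is hanging by its eye in the brass groove of the spool, released and still. I handed the job in at about 37 s, inside the 61 s limit; the hand-in reports no verdict.

- **Pick-up and fit:** I gripped the blue head across the 14 mm of its tab and carried it round past the spool's free end. I then slid the eye over the outer flange and lowered until the roof of the eye touched the groove.
- **Sinking with the arm:** I followed the arm's arc down about 94 mm, at up to about 24 mm/s. The vertical wrist force fell from about -7.6 N to its empty reading of about -0.2 N, so the arm was carrying the whole weight. I opened the fingers slowly only then, and the arm showed no visible drop or spring-up.
- **Last checks:** The head looks upright, with the eye between the flanges. Frame differences over the last 2 to 3 s stayed at noise level. The gripper is about 12 cm above its release height, and the wrist force is near zero. In the last pictures the orange head, lens case, bowl, dropper bottle and saline bottle look to be in their places. I did not specifically recheck the dish and tweezers after the release.
- **What disagreed:**
  - While I held the head in the groove, sideways forces of up to about 5 N built up. I took them to be friction and trimmed them out before letting go.
  - The two cameras differed by about 1 to 2 mm on where the spool is, which is within the stated calibration.
  - The arm's speed and the eye-to-groove distance were judged only from pictures and forces.

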